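Clamp a pottery sherd in the crank vise and lock it

TASK

Slide the loose sherd on the vise's bed in between the two jaws until it meets the back stop, then turn the crank clockwise so that the jaw closes on it and the sprung orange pad is pushed about half-way back towards its carriage, never all the way, as that would crush the sherd. Then push the brass locking key down fully home, leave the crank as it is, and do not disturb the other things on the table.

Things in the scene. Friction and masses are not known exactly. Their poses are not given: they have to be found in the camera images.
- vise: Fixed crank vise, turned up to 0.2 rad. Origin: on the table top, midway between the jaws. Own axes: x away from the robot (along the jaws), y along the jaw travel towards the crank, z up. Grey bed plate 14 mm thick, x -150 to +85, y -100 to +300 mm; x -150 to -50 is an open apron. Jaws: x -48 to +48, to z = 55. Gear housing y 135 to 255, to z = 70; key block y 249 to 291, to z = 74 mm
- fixed_jaw: Fixed steel jaw with a cork face, 95 mm long; part of the vise, same origin and axes as the vise; its cork face lies at y = -70 mm in the vise's axes
- back_stop (a point): Middle of the front face of the back stop: a low steel rail across the far end of the jaw space, 130 mm long (vise y), standing 20 mm above the bed; the face is at x = +50 mm in the vise's axes, the point 10 mm above the bed
- sherd_mid (a point): Loose terracotta sherd 94 x 69 x 14 mm, 0.08 to 0.16 kg, slightly arched, lying on the bed's apron. The point is at its centre, half-way up (7 mm above its underside). Its own x runs along its 94 mm length, between its two nearly parallel short ends (these are clamped; each end is about 5 mm high at the rim), z up. At the start its x lies along the vise's y within 0.25 rad
- pad_face (a point): Middle of the clamping face of the sprung pad: an orange plate 95 mm long, 34 mm high with cork on its face, 11 mm thick, carried by the moving jaw in front of its dark carriage. It faces the fixed jaw; at the start its face is at about y = +60 to +68 mm in the vise's axes, and it moves towards -y as the crank turns clockwise
- pad (a joint): How far the sprung pad is pushed back towards the carriage, m: 0 free (13 mm gap behind it) to 0.013 bottomed. Half-way is 0.0065. Spring 2 N per mm
- crank (a joint): Crank angle, rad, growing clockwise as seen from above (closing), starts between 0 and 1.5. The jaw moves 30 mm a turn, up to 62 mm; clamping needs between 1.2 and 2 turns. It stays where it is left; about 3 N at the knob turns it. At 0 the crank arm points along the vise's +y
- crank_axis (a point): Point on the vertical axis of the crank, at the height of the middle of the knob (105 mm above the table)
- knob (a point): Middle of the crank's upright red knob: round, 24 mm across, 40 mm high (84 to 124 mm above the table), spins freely on its pin, 60 mm from the crank's axis; goes round at constant height. The steel arm is below it (top at 82 mm), hub to 88 mm on the axis; nothing stands higher in its circle
- key_top (a point): Middle of the top of the brass locking key, head 34 x 22 mm (x, y of the vise), standing at the end of the vise beyond the crank, 270 mm from the vise's origin along its y; its top is 90 mm above the table at the start and the key slides straight down
- key (a joint): How far the key is pushed down, m: 0 at the start, 0.0155 fully home (its head then lies on the block). Takes 8 N at first, about 12 N at the end, and stays where it is left
- tape: Bystander: roll of masking tape lying, 104 mm wide, 25 mm high; origin under its middle
- cotton_pot: Bystander: white and pink pot of cotton buds, 77 mm wide, 80 mm high; origin under its middle
- empty_beaker: Bystander: small empty beaker, 52 mm wide, 62 mm high; origin under its middle
- corked_bottle: Bystander: clear bottle with a cork, 54 mm wide, 122 mm high; origin under its middle
Things that resemble listed ones, but are neither listed nor needed, are in the scene too. What is shaped like the part that bears sherd_mid but blue is not meant.

How it is judged:
On the way, in this order (a step that is already met when the one before it is completed fails the run):
1. the sherd lies flat between the open jaws, up at the back stop (x of sherd_mid in the frame of vise between -0.01 and 0.025 m and angle between sherd_mid's own z axis and vertical below 0.12 rad and z of sherd_mid in the frame of vise below 0.027 m and value of joint pad below 0.001 m and y of sherd_mid in the frame of vise between -0.05 and 0.05 m), for 0.2 s.
2. the crank has closed the jaw on the sherd and the pad is pushed back about half-way (3.5 to 9.5 mm) (value of joint pad between 0.0035 and 0.0095 m and contact force between sherd and fixed_jaw above 3 N), for 0.2 s.
3. the locking key is pushed home (value of joint key above 0.0135 m), for 0.1 s.
At the end, for the whole second after the job is handed in: The sherd lies flat on the bed at rest (tilt under 0.15 rad), its centre -18 to +28 mm from the middle of the jaws along their length, pressed against the fixed jaw (over 3 N) by the sprung pad, which is pushed back 3.5 to 9.5 mm; the key is down at least 13.5 of its 15.5 mm (all of step 2 and value of joint key above 0.0135 m and x of sherd_mid in the frame of vise between -0.018 and 0.028 m and angle between sherd_mid's own z axis and vertical below 0.15 rad and z of sherd_mid in the frame of vise below 0.028 m and linear speed of sherd below 0.01 m/s); the robot touches nothing.
It fails at once if the sprung pad is pushed all the way back (over 12 mm), crushing the sherd (value of joint pad above 0.012 m).
It fails at once if a bystander is moved by more than 30 mm (distance of any of tape, cotton_pot, empty_beaker, corked_bottle from where it was at the start of the episode above 0.03 m).
It also fails if it takes over 67 s, if anything falls off the work surface, if the arm or the gripper's body presses on something with over 40 N, if the wrist force passes 120 N, or if a joint passes its speed limit or range.

ROBOT

A 6-joint arm with a two-finger parallel gripper is mounted at the origin on a cart in front of the work surface, level with it; the furniture and walls round the work are solid. World frame = base frame: x ahead of the robot, y to its left, z up, the work surface at z = 0. Lengths are in m, angles in rad, forces in N, time in s.
With the tool pointing down it reaches from about 0.375 to 0.975 m from the base axis. Payload 3.8 kg.
Tool frame: the origin (TCP) lies at the very end of the fingers, on their centre line; the grasp point (between the pads) lies 19 mm behind it (bot.grip_point_offset is the distance from the TCP to the grasp point, in m); z points along the fingers, x is the direction in which the jaws open and shut, and the axes are right-handed (so a half turn about z gives the same grasp; the last joint's range is limited). The gripper opens to 85 mm and grips with 20 to 120 N. Pads are 22 mm wide; open, the fingers measure 114 mm over their backs; the gripper's body (76 mm by 85 mm) begins 54 mm behind the grasp point. The pads swing forward as they close: fully open they stand 13 mm farther back than shut.
Start: joints at [1.1, 0.264, 1.604, -0, 1.274, -0.037], TCP at [0.284, 0.612, 0.231] pointing down, gripper open.
Joint ranges: [-2.63, 2.63], [-0.94, 2.18], [0.31, 2.57], [-1.31, 4.45], [0, 2.66], [-2.55, 2.55]. Speed limits (rad/s): [2.57, 2.57, 3.14, 3.14, 3.14, 3.14].

INTERFACE

Orientations are given as a rotation vector (axis times angle).
In Python, from workcell import bot, read_camera gives the robot as it stands.
- The arm moves only by the tool arm_command, never from a script. Its argument "rows" is a list of rows, each an object with "delta_rot": the turn, a rotation vector about the tool's x, y, z in rad, a list of three; "xyz": the shift along the tool's x, y, z in m, a list of three; "gripper": the finger opening in m, from 0 to 0.0854. A call has 1 to 12 rows; each row shifts and turns the commanded pose from where the row before left it, along the tool's axes as they then stand; what a row does not reach is not made up. A row lasts 1/10 s, in which the tool goes at most 50 mm and 8.59 degrees, less where a joint would pass 70% of its speed; a pose out of reach is approached as far as the arm can. A call is refused whole if a number of a shift passes 0.05 or a number of a turn 0.15, either way. A call with a gripper value outside its range is refused whole. The fingers move at their own pace and stop on an object; "force" is the grip in N (left out, the last holds). Time passes only in rows, so rows that do not move let the fingers close. It gives the time, the measured TCP pose, the force and the opening at its end, in the units of the state.
- bot.read_state(): the state, without advancing time (a new reading comes with each control period).
- read_camera(name): name is "scene" or "top"; returns a dict with "pixels" (400x640x3 uint8, red, green, blue), "range_z" (400x640 float32, m along the optical axis (not along the pixel's ray), 0 where there is no reading), "intrinsics" (3x3 intrinsics, pixels), "camera_from_world" (4x4, takes a point from world to camera coordinates). Camera axes: x right, y up, looking along -z (the intrinsics and any distortion apply to the point x, -y, -z); pixel columns grow to the right and rows downward; lengths in m; the calibration is good to about 2 mm. A picture is of the moment at which its call begins.
- bot.finish_job(): hands the job in, once; it reports no verdict.
The state is a dict: "time": time; "q": joint angles; "joint_vel": joint speeds; "joint_torque": joint torques, N m; "tool_pos": TCP position; "tcp_rot": TCP orientation; "wrist_force": force on the tool from outside, world axes, zero at the start; "torque": the same for the moment, N m; "width": opening from 0.0 (shut) to 1.0 (fully open).
Only numpy, scipy, OpenCV 4.12 (cv2) and the standard library are available. Lean on these libraries where they do the work, as an engineer would, in place of code of your own. Each camera call takes 0.05 s, during which the arm holds its last target.

## Working session

There is one attempt and no reset: what is moved stays moved. The work goes in short steps, Python scripts to look and compute and a tool call to move; the robot and the scene stay as the last step left them, time stands still between calls to the robot, and variables do not carry over. Pictures are saved under pics/ and viewed, and the job is handed in when it is done.

Besides the shell and the picture viewer there is one more tool, called after "Request:" by a JSON object that holds its "op" and its "data", one argument or row to a line. arm_command: Moves the arm, as the interface text tells. Its arguments: {"type":"object","properties":{"rows":{"type":"array","items":{"type":"object","properties":{"delta_rot":{"type":"array","items":{"type":"number"}},"xyz":{"type":"array","items":{"type":"number"}},"gripper":{"type":"number"}}}},"force":{"type":"number"}},"required":["rows"]}

```bash
mkdir -p pics; ls
cat > h.py <<'E'
import numpy as np, cv2
from scipy.spatial.transform import Rotation as R
from workcell import bot, read_camera
def snap(name,tag):
    c=read_camera(name); np.savez(f'pics/{tag}.npz',**c); cv2.imwrite(f'pics/{tag}.png',c['pixels'][:,:,::-1]); return c
def load(tag): return dict(np.load(f'pics/{tag}.npz'))
def p2w(c,u,v,z=None):
    K=c['intrinsics'];T=np.linalg.inv(c['camera_from_world'])
    d=np.array([(u-K[0,2])/K[0,0],-(v-K[1,2])/K[1,1],-1.])
    if z is None: p=d*c['range_z'][int(round(v)),int(round(u))]
    else:
        w=T[:3,:3]@d; p=d*((z-T[2,3])/w[2])
    return T[:3,:3]@p+T[:3,3]
def w2p(c,p):
    q=c['camera_from_world']@np.append(p,1); K=c['intrinsics']
    return K[0,0]*q[0]/-q[2]+K[0,2], K[1,2]-K[1,1]*q[1]/-q[2]
def crop(c,tag,u0,v0,u1,v1,s):
    cv2.imwrite(f'pics/{tag}.png',cv2.resize(c['pixels'][v0:v1,u0:u1,::-1],None,fx=s,fy=s,interpolation=cv2.INTER_CUBIC))
def st():
    s=bot.read_state(); print({k:np.round(v,4).tolist() for k,v in s.items()}); return s
E
python3 - <<'E'
from h import *
st(); snap('scene','s0'); c=snap('top','t0'); print(c['intrinsics'],c['camera_from_world'], bot.grip_point_offset)
E
```

```text
pics
{'time': 0.0, 'q': [1.1001, 0.2648, 1.6054, -0.0, 1.2737, -0.0369], 'joint_vel': [0.0007, -0.0022, -0.0014, -0.0005, -0.0023, -0.0006], 'joint_torque': [0.0003, -51.5118, -36.7308, 0.0001, 0.0129, -0.0], 'tool_pos': [0.2834, 0.6118, 0.2299], 'tcp_rot': [2.6465, 1.6907, -0.003], 'wrist_force': [0.2129, 0.3018, 0.8214], 'torque': [0.0041, 0.0073, -0.0641], 'width': 1.0017}
[[415.63540346   0.         312.74476062]
 [  0.         415.63540346 198.56632073]
 [  0.           0.           1.        ]] [[ 0.03010539 -0.99940626  0.01675703 -0.00950861]
 [ 0.9938971   0.03171096  0.105655   -0.52637244]
 [-0.10612365  0.01347398  0.99426165 -1.50706486]
 [ 0.          0.          0.          1.        ]] 0.0187
```

View pics/s0.png

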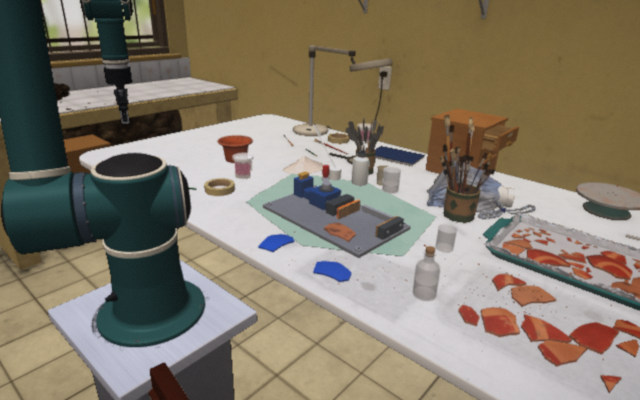

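View pics/t0.png

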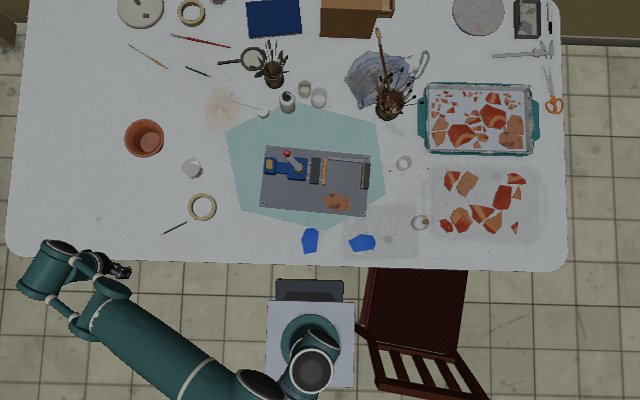

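The scene view shows the vise with the blue housing at about (320,190). In the top view the vise spans (262-370, 145-215), with the terracotta sherd at (337,201). Two blue look-alike sherds lie at (311,240) and (362,243); the terracotta one on the apron is the one meant.

Run:
```python
from h import *
c=load('t0'); crop(c,'t0c',250,135,385,225,5.9)
c=load('s0'); crop(c,'s0c',250,150,440,270,4.2)
```

```text
(no output)
```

View pics/t0c.png

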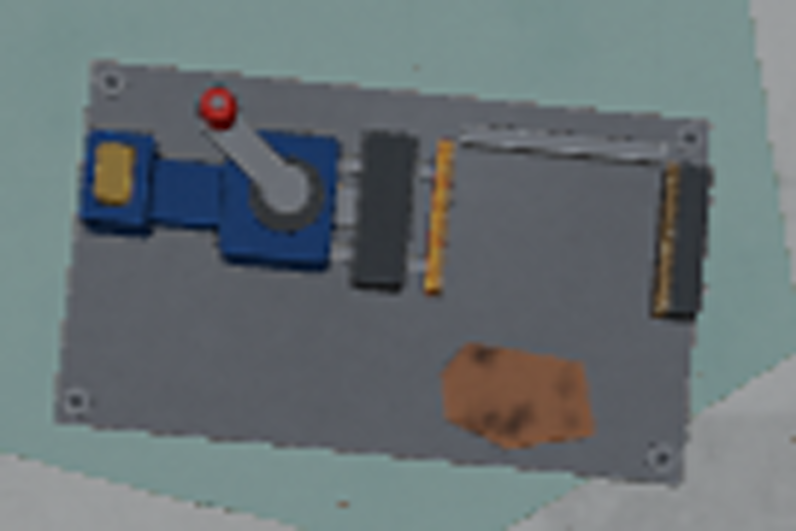

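View pics/s0c.png

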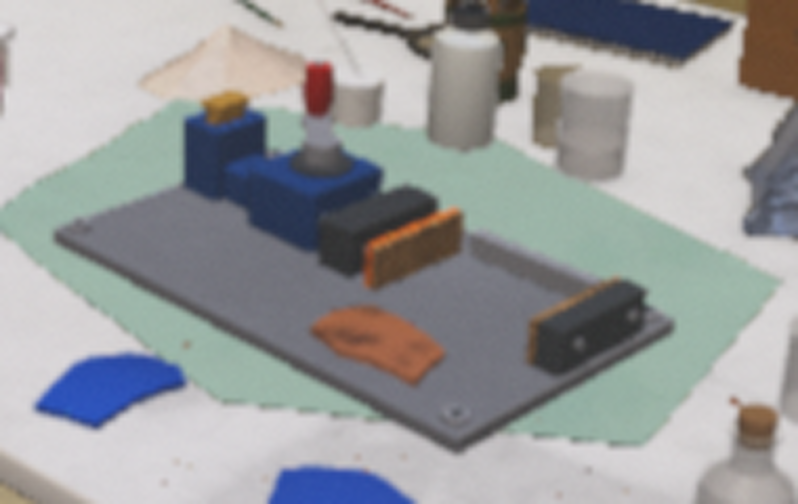

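```bash
cat >> h.py <<'E'
def vise():
    d=np.load('vise.npy'); return d[:2],d[2]
def v2w(p):
    t,a=vise(); p=np.asarray(p,float); return np.array([t[0]+np.cos(a)*p[0]-np.sin(a)*p[1],t[1]+np.sin(a)*p[0]+np.cos(a)*p[1],p[2]])
def w2v(p):
    t,a=vise(); x,y=p[0]-t[0],p[1]-t[1]; return np.array([np.cos(a)*x+np.sin(a)*y,-np.sin(a)*x+np.cos(a)*y,p[2]])
E
python3 - <<'E'
from h import *
c=load('t0')
f=lambda x,y:(250-.5+(x+.5)/5.9,135-.5+(y+.5)/5.9)
cr=[(93,62),(709,120),(683,485),(55,422)]
V=np.array([(.085,.3),(.085,-.1),(-.15,-.1),(-.15,.3)])
W=np.array([p2w(c,*f(*q),z=.014)[:2] for q in cr])
Vc=V-V.mean(0);Wc=W-W.mean(0)
a=np.arctan2((Vc[:,0]*Wc[:,1]-Vc[:,1]*Wc[:,0]).sum(),(Vc*Wc).sum())
Rm=np.array([[np.cos(a),-np.sin(a)],[np.sin(a),np.cos(a)]])
t=W.mean(0)-Rm@V.mean(0); np.save('vise.npy',[*t,a]); print(t,a, W-(V@Rm.T+t))
for n,q,z in [('knob',(217,103),.124),('hub',(287,188),.088),('key',(114,173),.090),('padtopface',(449,140),.048),('padbot',(438,293),.048),('fix',(668,165),.055),('fixb',(657,317),.055),
 ('sh1',(463,342),.02),('sh2',(443,385),.02),('s3',(515,447),.018),('s4',(594,435),.018),('s5',(583,364),.018),('s6',(447,405),.02)]:
    w=p2w(c,*f(*q),z=z); d=p2w(c,*f(*q)); print(n,w.round(4),w2v(w).round(4),'depth',w2v(d).round(4))
s=load('s0')
# sherd mask by color on both cams
for n,cc in (('t',c),('s',s)):
    h=cv2.cvtColor(cc['pixels'],cv2.COLOR_RGB2HSV); m=((h[...,0]<14)&(h[...,1]>90))
    pts=[]
    for v,u in zip(*np.nonzero(m)):
        if cc['range_z'][v,u]<=0: continue
        p=w2v(p2w(cc,u,v)); 
        if -.15<p[0]<-.03 and -.1<p[1]<.1 and .01<p[2]<.04: pts.append([*p,u,v])
    pts=np.array(pts); print(n,len(pts)); 
    if len(pts):
        print(pts[:,:3].min(0),pts[:,:3].max(0),pts[:,:3].mean(0)); print(cv2.minAreaRect((pts[:,:2]*1000).astype(np.float32)))
E
```

```text
[ 0.62232061 -0.10126777] -0.06331519294409937 [[-0.00122029 -0.00133886]
 [-0.00031824  0.00276342]
 [-0.00024417  0.00066262]
 [ 0.0017827  -0.00208719]]
knob [0.6768 0.1053 0.124 ] [0.0413 0.2096 0.124 ] depth [0.0397 0.2091 0.1317]
hub [0.6338 0.063  0.088 ] [0.001  0.1646 0.088 ] depth [0.0013 0.1647 0.0865]
key [0.6391 0.1678 0.09  ] [-0.0003  0.2696  0.09  ] depth [-0.2664  0.1121  1.5542]
padtopface [ 0.6749 -0.0361  0.048 ] [0.0483 0.0684 0.048 ] depth [0.0549 0.0675 0.0168]
padbot [ 0.5783 -0.0319  0.048 ] [-0.0484  0.0665  0.048 ] depth [-0.0476  0.0663  0.0428]
fix [ 0.6622 -0.1724  0.055 ] [ 0.0443 -0.0685  0.055 ] depth [ 0.046  -0.0695  0.047 ]
fixb [ 0.5667 -0.1673  0.055 ] [-0.0513 -0.0694  0.055 ] depth [-0.0492 -0.0712  0.04  ]
sh1 [ 0.5516 -0.0496  0.02  ] [-0.0739  0.0471  0.02  ] depth [-0.0735  0.047   0.0173]
sh2 [ 0.5239 -0.0377  0.02  ] [-0.1022  0.0572  0.02  ] depth [-0.1027  0.0574  0.0249]
s3 [ 0.4864 -0.0841  0.018 ] [-0.1367  0.0085  0.018 ] depth [-0.1378  0.0094  0.0305]
s4 [ 0.4955 -0.1337  0.018 ] [-0.1245 -0.0404  0.018 ] depth [-0.1248 -0.04    0.0218]
s5 [ 0.5403 -0.1258  0.018 ] [-0.0803 -0.0297  0.018 ] depth [-0.081  -0.0292  0.0236]
s6 [ 0.5114 -0.0406  0.02  ] [-0.1146  0.0536  0.02  ] depth [-0.1148  0.0536  0.022 ]
t 345
[-0.13688245 -0.03509701  0.01327265] [-0.04608913  0.07284888  0.03874721] [-0.10522794  0.01144482  0.0260282 ]
((-98.90786743164062, 23.804378509521484), (128.005126953125, 66.29788970947266), 70.25910186767578)
s 364
[-0.13797674 -0.0757854   0.01577005] [-0.03005126  0.08489063  0.03981224] [-0.10255654  0.00569373  0.02697337]
((-86.54583740234375, 9.270584106445312), (161.2427215576172, 102.17408752441406), 84.22526550292969)
```

```bash
cat >> h.py <<'E'
def togo(target,yaw=None):
    s=bot.read_state(); M=R.from_rotvec(s['tcp_rot']).as_matrix()
    d=M.T@(np.asarray(target)-np.asarray(s['tool_pos'])); y=np.arctan2(M[1,0],M[0,0])
    print('tool delta',d.round(4),'yaw',round(y,4), 'tilt',M[:,2].round(4), 'vise',w2v(s['tool_pos']).round(4),'dz_tool turn',None if yaw is None else round(-(yaw-y),4), 'F',np.round(s['wrist_force'],2),'t',s['time'],'w',s['width'])
E
python3 - <<'E'
from h import *
c=load('t0'); crop(c,'sh',318,185,358,215,19)
t,a=vise(); print('target',v2w([-.162,.006,.1])); togo(v2w([-.162,.006,.1]),a+np.pi/2)
for q in [(311,230),(311,240),(362,236),(420,222)]: print(w2v(p2w(c,*q)).round(3))
E
```

```text
target [ 0.46102486 -0.08502958  0.1       ]
tool delta [-0.5575  0.4541  0.1312] yaw 1.137 tilt [-9.0e-04 -1.8e-03 -1.0e+00] vise [-0.3833  0.6903  0.2301] dz_tool turn -0.3705 F [-0.22  0.5  -0.11] t 0.1 w 1.0036711016813706
[-0.218  0.097  0.013]
[-0.255  0.094  0.018]
[-0.222 -0.093  0.01 ]
[-0.156 -0.283  0.092]
```

View pics/sh.png

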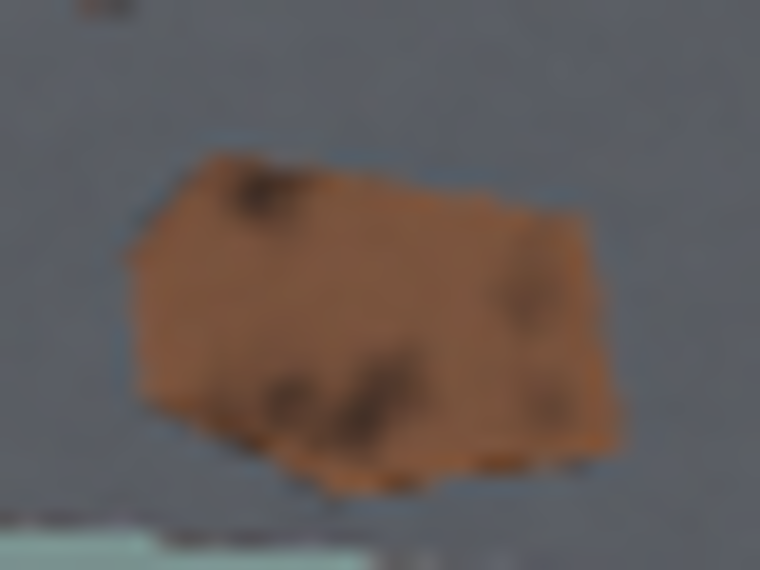

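```bash
cat > plan.py <<'E'
from h import *
c=load('t0')
f=lambda x,y:(318-.5+(x+.5)/19,185-.5+(y+.5)/19)
P=[(210,152),(128,255),(143,395),(340,497),(620,452),(585,213)]
O=np.array([w2v(p2w(c,*f(*q),z=.020))[:2] for q in P]); print(O.round(4))
print('end angles', [np.arctan2(-(b-a)[1],(b-a)[0]).round(3) for a,b in ((O[2],O[1]),(O[4],O[5]))])
rot=lambda a:np.array([[np.cos(a),-np.sin(a)],[np.sin(a),np.cos(a)]])
# yaw from the ends
yaw=np.mean([np.arctan2(-(b-a)[1],(b-a)[0]) for a,b in ((O[2],O[1]),(O[4],O[5]))])
print('yaw convention: vise x dir tilt',yaw)
L=(O)@rot(yaw) if False else O@rot(-yaw).T   # rotate by +? check ends
L=O@rot(yaw).T; print('own',(L).round(4))
lo,hi=L.min(0),L.max(0); print('size',hi-lo); cen=rot(-yaw)@((lo+hi)/2); print('center vise',cen)
g=.12; 
G=O@rot(g)   # coordinates in gripper frame rotated by g: R(-g)
def edge(y,G):
    xs=[]
    for i in range(6):
        a,b=G[i],G[(i+1)%6]
        if (a[1]-y)*(b[1]-y)<=0 and a[1]!=b[1]: xs.append(a[0]+(b[0]-a[0])*(y-a[1])/(b[1]-a[1]))
    return min(xs)
w=.025
ys=np.linspace(-.03,.04,200); d=[edge(y+w,G)-edge(y-w,G) for y in ys]
i=np.argmin(np.abs(d)); xc=edge(ys[i]+w,G); print('contact gripper frame',ys[i],xc)
tcp0=rot(g)@np.array([xc-.011,ys[i]]); print('tcp contact (vise)',tcp0)
psi=yaw # rotation to apply
rel=O-tcp0; r2=rel@rot(psi).T; c2=rot(psi)@(cen-tcp0)
tx=.05-r2[:,0].max(); ty=-.001-c2[1]
print('final tcp',tx,ty,'center',c2+[tx,ty],'outline',(r2+[tx,ty]).round(4).tolist(),'rot',psi)
E
python3 plan.py
```

```text
[[-0.0736  0.0452]
 [-0.0953  0.0594]
 [-0.1224  0.054 ]
 [-0.1387  0.0139]
 [-0.1247 -0.0398]
 [-0.0786 -0.029 ]]
end angles [np.float64(-0.197), np.float64(-0.229)]
yaw convention: vise x dir tilt -0.21302693122891983
own [[-0.0624  0.0597]
 [-0.0806  0.0782]
 [-0.1082  0.0786]
 [-0.1326  0.0429]
 [-0.1303 -0.0125]
 [-0.0829 -0.0118]]
size [0.07020735 0.09115557]
center vise [-0.10226206  0.01168389]Traceback (most recent call last):
  File "plan.py", line 23, in <module>
    ys=np.linspace(-.03,.04,200); d=[edge(y+w,G)-edge(y-w,G) for y in ys]
                                                 ~~~~^^^^^^^
  File "plan.py", line 21, in edge
    return min(xs)
ValueError: min() iterable argument is empty
```

```bash
sed -i 's/linspace(-.03,.04,200)/linspace(-.01,.04,200)/; s/    return min(xs)/    return min(xs) if xs else 9/' plan.py; python3 plan.py | tail -3
python3 - <<'E'
from h import *
t,a=vise(); togo(v2w([-.175,.012,.1]),a+np.pi/2+.12)
E
```

```text
contact gripper frame 0.015125628140703519 -0.1306140214681285
tcp contact (vise) [-0.14240635 -0.00193607]
final tcp -0.027220044712890468 -0.0058248062634701815 center [ 0.01489632 -0.001     ] outline [[0.05, 0.0257], [0.0318, 0.0441], [0.0041, 0.0446], [-0.0202, 0.0089], [-0.0179, -0.0466], [0.0294, -0.0458]] rot -0.21302693122891983
tool delta [-0.5566  0.4398  0.1312] yaw 1.137 tilt [-9.0e-04 -1.8e-03 -1.0e+00] vise [-0.3833  0.6903  0.2301] dz_tool turn -0.4905 F [-0.22  0.5  -0.11] t 0.1 w 1.0036711016813706
```

Request:
{"op": "arm_command", "data": {
  "rows": [
    {"xyz":[-0.036,0.0286,0],"gripper":0.05},
    {"xyz":[-0.036,0.0286,0],"gripper":0.05},
    {"xyz":[-0.036,0.0286,0],"gripper":0.05},
    {"xyz":[-0.036,0.0286,0],"gripper":0.05},
    {"xyz":[-0.036,0.0286,0],"gripper":0.05},
    {"xyz":[-0.036,0.0286,0],"gripper":0.05},
    {"xyz":[-0.036,0.0286,0],"gripper":0.05},
    {"xyz":[-0.036,0.0286,0],"gripper":0.05},
    {"xyz":[-0.036,0.0286,0],"gripper":0.05},
    {"xyz":[-0.036,0.0286,0],"gripper":0.05},
    {"xyz":[-0.036,0.0286,0],"gripper":0.05},
    {"xyz":[-0.036,0.0286,0],"gripper":0.05}
  ]
}}

```text
invalid input
```

Run:
```python
from h import *
t,a=vise(); togo(v2w([-.168,-.005,.1]),a+np.pi/2+.12); st()
```

```text
tool delta [-0.5699  0.4525  0.1312] yaw 1.137 tilt [-9.0e-04 -1.8e-03 -1.0e+00] vise [-0.3833  0.6903  0.2301] dz_tool turn -0.4905 F [-0.22  0.5  -0.11] t 0.1 w 1.0036711016813706
{'time': 0.1, 'q': [1.1001, 0.2647, 1.6052, 0.0, 1.2737, -0.0369], 'joint_vel': [-0.0004, -0.001, -0.003, -0.0005, -0.0004, -0.0007], 'joint_torque': [0.0001, -51.6706, -36.8591, -0.0001, 0.0063, 0.0], 'tool_pos': [0.2834, 0.6119, 0.2301], 'tcp_rot': [2.6466, 1.6908, -0.0027], 'wrist_force': [-0.2187, 0.5043, -0.1107], 'torque': [0.0013, 0.0377, -0.0243], 'width': 1.0037}
```

Probably `delta_rot` must be present in each row.

Request:
{"op": "arm_command", "data": {
  "rows": [
    {"xyz":[-0.036,0.0286,0],"delta_rot":[0,0,0],"gripper":0.05},
    {"xyz":[-0.036,0.0286,0],"delta_rot":[0,0,0],"gripper":0.05},
    {"xyz":[-0.036,0.0286,0],"delta_rot":[0,0,0],"gripper":0.05},
    {"xyz":[-0.036,0.0286,0],"delta_rot":[0,0,0],"gripper":0.05},
    {"xyz":[-0.036,0.0286,0],"delta_rot":[0,0,0],"gripper":0.05},
    {"xyz":[-0.036,0.0286,0],"delta_rot":[0,0,0],"gripper":0.05},
    {"xyz":[-0.036,0.0286,0],"delta_rot":[0,0,0],"gripper":0.05},
    {"xyz":[-0.036,0.0286,0],"delta_rot":[0,0,0],"gripper":0.05},
    {"xyz":[-0.036,0.0286,0],"delta_rot":[0,0,0],"gripper":0.05},
    {"xyz":[-0.036,0.0286,0],"delta_rot":[0,0,0],"gripper":0.05},
    {"xyz":[-0.036,0.0286,0],"delta_rot":[0,0,0],"gripper":0.05},
    {"xyz":[-0.036,0.0286,0],"delta_rot":[0,0,0],"gripper":0.05}
  ],
  "force": 40
}}

```text
time: 1.3
tool_pos: [0.4133, 0.0745, 0.2311]
tcp_rot: [2.647, 1.692, 0.0]
wrist_force: [1.2, 0.2, -0.3]
width: 0.587
```

Run:
```python
from h import *
t,a=vise(); togo(v2w([-.168,-.005,.1]),a+np.pi/2+.12); st()
```

```text
tool delta [-0.1371  0.1087  0.1311] yaw 1.1373 tilt [ 2.e-04  1.e-04 -1.e+00] vise [-0.2198  0.1621  0.2311] dz_tool turn -0.4902 F [ 1.18  0.19 -0.35] t 1.3 w 0.5868872155837741
{'time': 1.3, 'q': [0.1189, -0.2381, 2.1125, 0.0, 1.2671, -1.0184], 'joint_vel': [-1.0966, 0.0114, -0.013, 0.0008, -0.0091, -1.0844], 'joint_torque': [5.6392, -24.4867, -35.5966, -0.0236, 0.3746, 1.1483], 'tool_pos': [0.4133, 0.0745, 0.2311], 'tcp_rot': [2.6472, 1.6917, 0.0003], 'wrist_force': [1.1826, 0.1928, -0.3474], 'torque': [0.019, -0.0218, 0.0319], 'width': 0.5869}
```

Request:
{"op": "arm_command", "data": {
  "rows": [
    {"xyz":[-0.0343,0.0272,0],"delta_rot":[0,0,0],"gripper":0.05},
    {"xyz":[-0.0343,0.0272,0],"delta_rot":[0,0,0],"gripper":0.05},
    {"xyz":[-0.0343,0.0272,0],"delta_rot":[0,0,0],"gripper":0.05},
    {"xyz":[-0.0343,0.0272,0],"delta_rot":[0,0,0],"gripper":0.05},
    {"xyz":[0,0,0.03],"delta_rot":[0,0,-0.1225],"gripper":0.05},
    {"xyz":[0,0,0.035],"delta_rot":[0,0,-0.1225],"gripper":0.05},
    {"xyz":[0,0,0.035],"delta_rot":[0,0,-0.1225],"gripper":0.05},
    {"xyz":[0,0,0.03],"delta_rot":[0,0,-0.1225],"gripper":0.05},
    {"xyz":[0,0,0],"delta_rot":[0,0,0],"gripper":0.05},
    {"xyz":[0,0,0],"delta_rot":[0,0,0],"gripper":0.05}
  ]
}}

```text
time: 2.3
tool_pos: [0.454, -0.0938, 0.101]
tcp_rot: [-2.16, -2.279, 0.001]
wrist_force: [0.6, -0.6, 0.1]
width: 0.582
```

Run:
```python
from h import *
t,a=vise(); togo(v2w([-.168,-.005,.018]),a+np.pi/2+.12)
c=snap('top','t1'); s=snap('scene','s1')
crop(c,'t1c',260,140,390,240,6); crop(s,'s1c',250,120,440,270,4)
```

```text
tool delta [-0.0019  0.0004  0.083 ] yaw 1.6241 tilt [-1.8e-03  5.0e-04 -1.0e+00] vise [-0.1684 -0.0032  0.101 ] dz_tool turn -0.0033 F [ 0.57 -0.61  0.12] t 2.3 w 0.582361305689137
```

View pics/s1c.png

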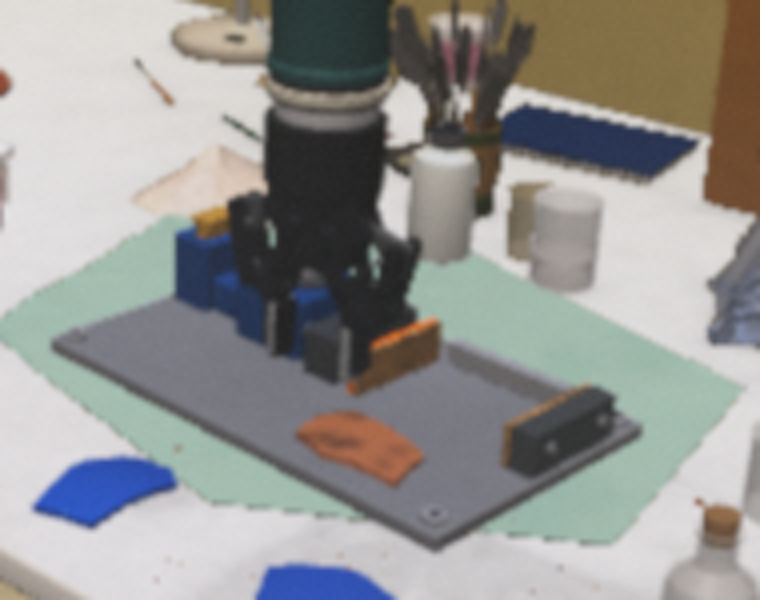

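View pics/t1c.png

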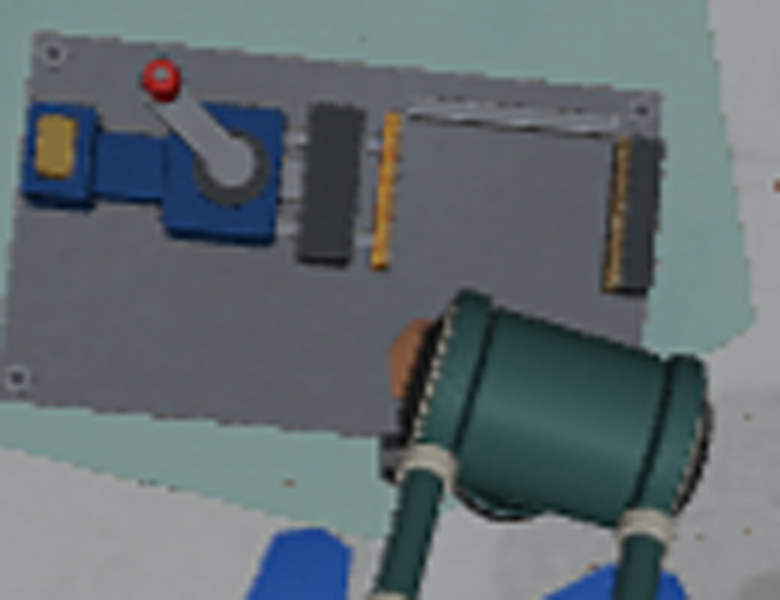

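Run:
```python
from h import *
s=load('s1')
for (x,y) in [(278,335),(278,345),(278,350),(278,354),(346,360),(346,370),(346,376),(346,380)]:
    u,v=250-.5+x/4,120-.5+y/4; print(x,y,w2v(p2w(s,u,v)).round(4))
for l in (-.025,.025):
  for z in (.101,.107,.112):
    t,a=vise(); p=bot.read_state()['tool_pos']; q=np.array([p[0]+l*np.cos(1.624),p[1]+l*np.sin(1.624),z]); u,v=w2p(s,q); print(l,z,(u-249.5)*4,(v-119.5)*4)
crop(s,'s1d',305,180,355,220,16)
```

```text
278 335 [-0.1784  0.0174  0.1249]
278 345 [-0.1748  0.0206  0.1154]
278 350 [-0.1777  0.0176  0.1138]
278 354 [-0.1776  0.0175  0.1109]
346 360 [-0.1721 -0.0367  0.1247]
346 370 [-0.1701 -0.0353  0.1165]
346 376 [-0.1705 -0.036   0.1127]
346 380 [-0.1712 -0.0368  0.1104]
-0.025 0.101 343.98932018884784 385.0134235341558
-0.025 0.107 344.4414676737033 376.6400081690051
-0.025 0.112 344.8198157816166 369.6332991497385
0.025 0.101 282.56230350332044 362.09063523080465
0.025 0.107 282.8683361354897 353.87456355495124
0.025 0.112 283.12439200106496 347.0002203528078
```

View pics/s1d.png

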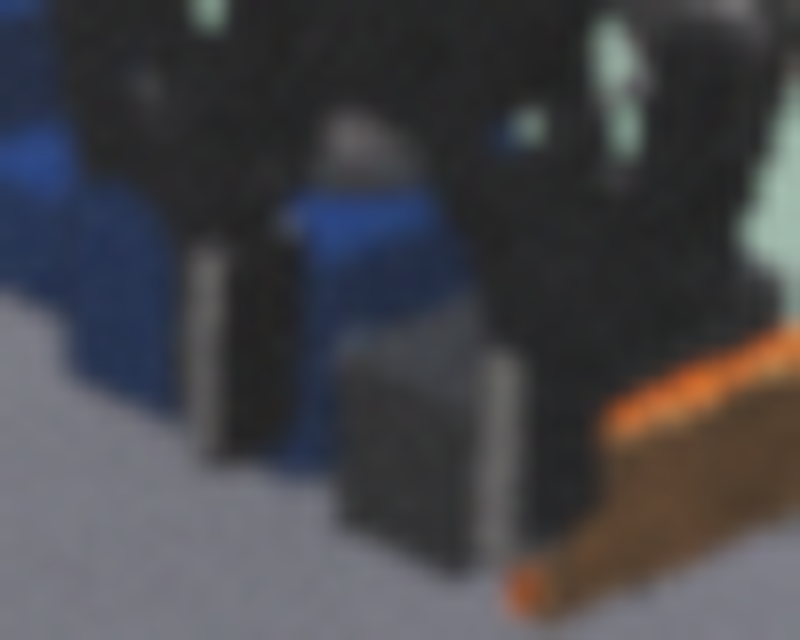

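Request:
{"op": "arm_command", "data": {
  "rows": [
    {"xyz":[-0.002,0,0.03],"delta_rot":[0,0,0],"gripper":0.05},
    {"xyz":[0,0,0.03],"delta_rot":[0,0,0],"gripper":0.05},
    {"xyz":[0,0,0.02],"delta_rot":[0,0,0],"gripper":0.05},
    {"xyz":[0,0,0.01],"delta_rot":[0,0,0],"gripper":0.05},
    {"xyz":[0,0.01,0],"delta_rot":[0,0,0],"gripper":0.05},
    {"xyz":[0,0.007,0],"delta_rot":[0,0,0],"gripper":0.05},
    {"xyz":[0,0,0],"delta_rot":[0,0,0],"gripper":0.05}
  ]
}}

```text
time: 3.1
tool_pos: [0.4755, -0.0956, 0.0135]
tcp_rot: [2.155, 2.28, 0.004]
wrist_force: [0.4, -0.1, 0.2]
width: 0.586
```

Run:
```python
from h import *
t,a=vise(); togo(v2w([-.1424,-.0019,.011]),a+np.pi/2+.12)
s=snap('scene','s2'); crop(s,'s2c',290,170,400,250,7)
```

```text
tool delta [0.0012 0.0047 0.0026] yaw 1.6272 tilt [ 0.0054 -0.0013 -1.    ] vise [-0.1469 -0.0037  0.0135] dz_tool turn -0.0003 F [ 0.41 -0.13  0.15] t 3.1 w 0.5861017915108493
```

View pics/s2c.png

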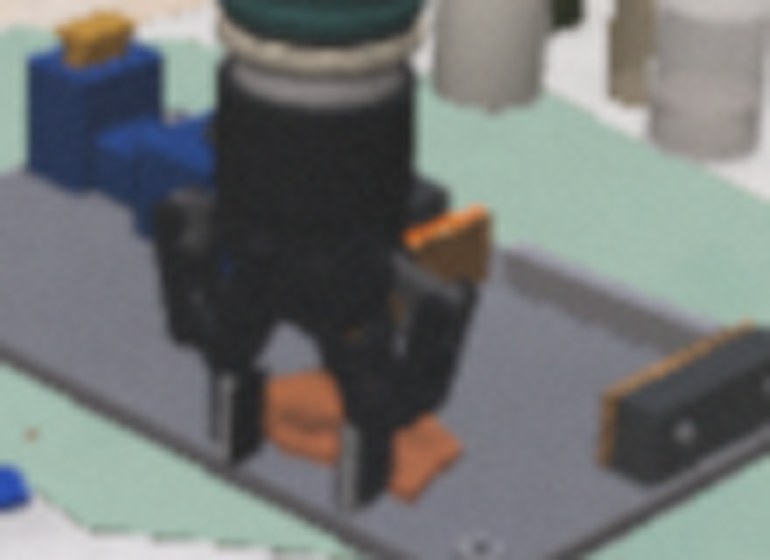

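Request:
{"op": "arm_command", "data": {
  "rows": [
    {"xyz":[0,0.005,0.001],"delta_rot":[0,0,0],"gripper":0.05},
    {"xyz":[-0.0012,0.0096,0],"delta_rot":[0,0,0.018],"gripper":0.05},
    {"xyz":[-0.0012,0.0096,0],"delta_rot":[0,0,0.018],"gripper":0.05},
    {"xyz":[-0.0011,0.0096,0],"delta_rot":[0,0,0.018],"gripper":0.05},
    {"xyz":[-0.0009,0.0096,0],"delta_rot":[0,0,0.018],"gripper":0.05},
    {"xyz":[-0.0007,0.0096,0],"delta_rot":[0,0,0.018],"gripper":0.05},
    {"xyz":[0,0,0],"delta_rot":[0,0,0],"gripper":0.05}
  ]
}}

```text
time: 3.85
tool_pos: [0.5256, -0.099, 0.0111]
tcp_rot: [2.259, 2.183, 0.0]
wrist_force: [-0.9, 1.2, 0.6]
width: 0.581
```

Run:
```python
from h import *
t,a=vise(); togo(v2w([-.0272,-.0058,.011]),a+np.pi/2-.093)
s=snap('scene','s3'); crop(s,'s3c',290,170,400,250,7)
s=snap('top','t3'); crop(s,'t3c',290,140,380,215,8)
```

```text
tool delta [-0.0039  0.0694  0.0001] yaw 1.5364 tilt [ 3.e-04 -1.e-04 -1.e+00] vise [-0.0967 -0.0039  0.0111] dz_tool turn 0.1219 F [-0.91  1.24  0.62] t 3.85 w 0.5810000501521417
```

View pics/s3c.png

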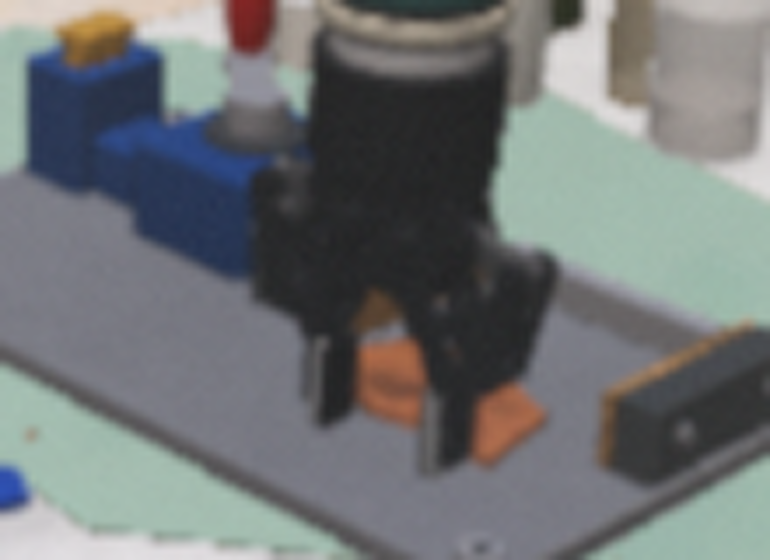

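View pics/t3c.png

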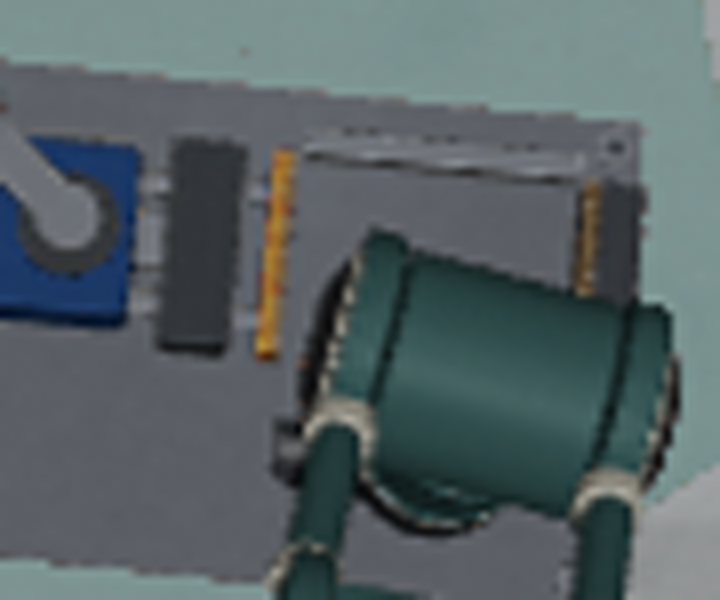

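Request:
{"op": "arm_command", "data": {
  "rows": [
    {"xyz":[-0.0007,0.009,0],"delta_rot":[0,0,0.018],"gripper":0.05},
    {"xyz":[-0.0006,0.009,0],"delta_rot":[0,0,0.018],"gripper":0.05},
    {"xyz":[-0.0004,0.009,0],"delta_rot":[0,0,0.018],"gripper":0.05},
    {"xyz":[-0.0002,0.009,0],"delta_rot":[0,0,0.018],"gripper":0.05},
    {"xyz":[0,0.009,0],"delta_rot":[0,0,0.018],"gripper":0.05},
    {"xyz":[0.0002,0.009,0],"delta_rot":[0,0,0.016],"gripper":0.05},
    {"xyz":[0.0002,0.008,0],"delta_rot":[0,0,0.016],"gripper":0.05},
    {"xyz":[0,0,0],"delta_rot":[0,0,0],"gripper":0.05}
  ]
}}

```text
time: 4.75
tool_pos: [0.5859, -0.1057, 0.011]
tcp_rot: [-2.387, -2.04, 0.002]
wrist_force: [-4.6, -0.6, 8.7]
width: 0.583
```

Run:
```python
from h import *
t,a=vise(); togo(v2w([-.0272,-.0058,.011]),a+np.pi/2-.093)
s=snap('scene','s4'); crop(s,'s4c',290,160,400,240,7)
```

```text
tool delta [ 0.0017  0.0088 -0.    ] yaw 1.4146 tilt [-2.e-03  3.e-04 -1.e+00] vise [-0.0361 -0.0067  0.011 ] dz_tool turn 0.0002 F [-4.56 -0.64  8.7 ] t 4.75 w 0.5832946676031484
```

View pics/s4c.png

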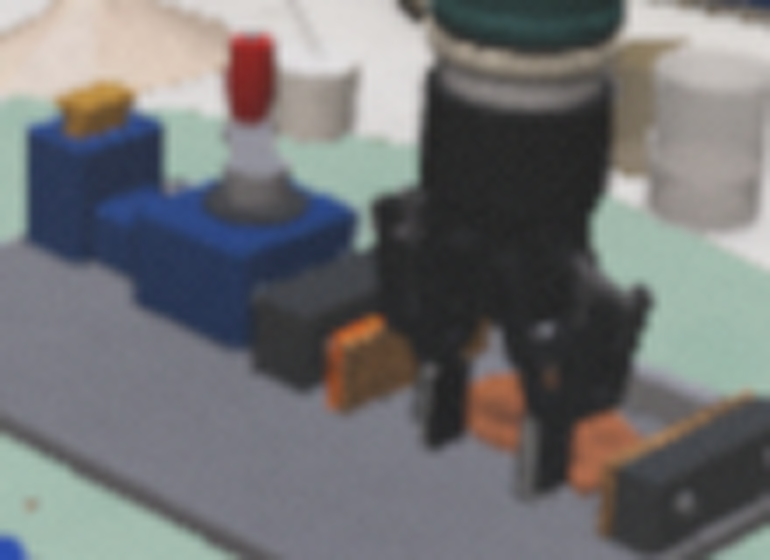

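Run:
```python
from h import *
s=load('s4'); crop(s,'s4d',345,205,395,235,16)
s=snap('top','t4'); crop(s,'t4c',300,145,375,205,10)
```

```text
(no output)
```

View pics/s4d.png

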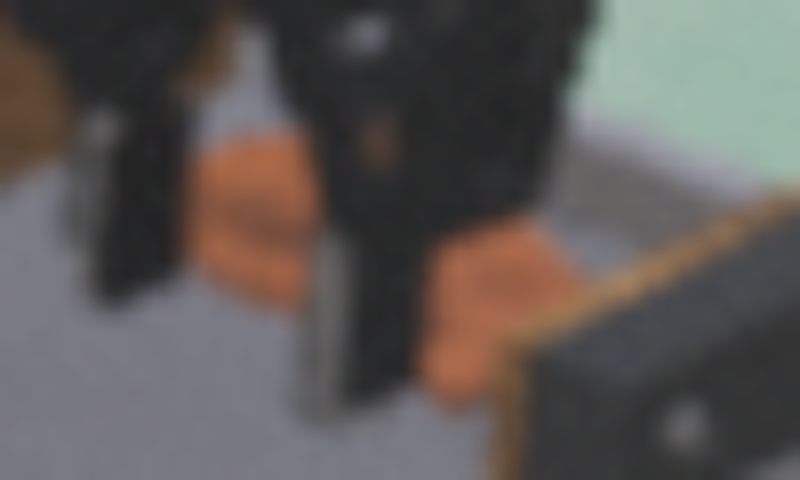

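View pics/t4c.png

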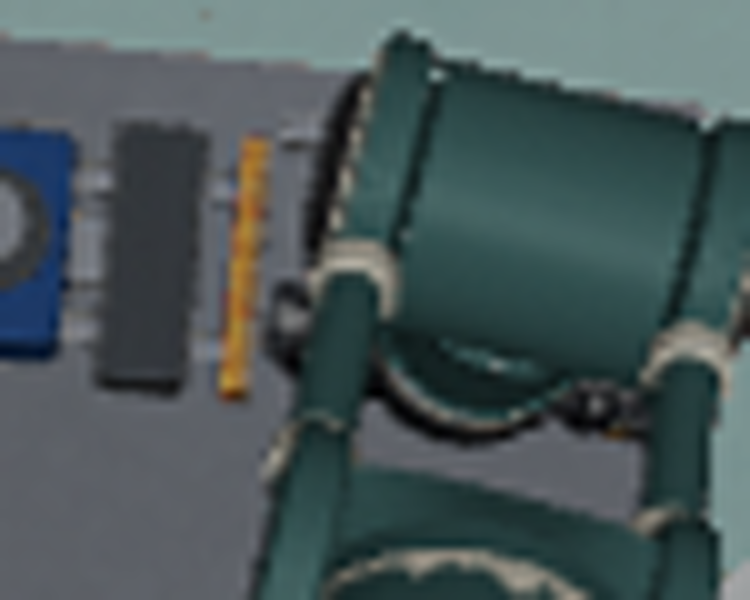

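Request:
{"op": "arm_command", "data": {
  "rows": [
    {"xyz":[0,0.002,-0.001],"delta_rot":[0,0,0],"gripper":0.05},
    {"xyz":[0,0.003,0],"delta_rot":[0,0,0],"gripper":0.05},
    {"xyz":[0,0,0],"delta_rot":[0,0,0],"gripper":0.05}
  ]
}}

```text
time: 5.15
tool_pos: [0.5918, -0.1065, 0.0111]
tcp_rot: [2.387, 2.042, 0.0]
wrist_force: [-0.5, 0.1, 0.4]
width: 0.584
```

Run:
```python
from h import *
t,a=vise(); togo(v2w([-.0272,-.0058,.011]),a+np.pi/2-.093)
```

```text
tool delta [0.0017 0.0028 0.0001] yaw 1.415 tilt [ 4.e-04 -1.e-04 -1.e+00] vise [-0.0301 -0.0072  0.0111] dz_tool turn 0.0005 F [-0.52  0.13  0.44] t 5.15 w 0.5835570815096809
```

Request:
{"op": "arm_command", "data": {
  "rows": [
    {"xyz":[0,0.002,0],"delta_rot":[0,0,0],"gripper":0.05},
    {"xyz":[0,0.0015,0],"delta_rot":[0,0,0],"gripper":0.05},
    {"xyz":[0,0,0],"delta_rot":[0,0,0],"gripper":0.05}
  ]
}}

```text
time: 5.45
tool_pos: [0.5953, -0.1071, 0.0111]
tcp_rot: [2.387, 2.042, 0.001]
wrist_force: [-0.6, -0.1, 1.5]
width: 0.59
```

Run:
```python
from h import *
t,a=vise(); togo(v2w([-.0272,-.0058,.011]),a+np.pi/2-.093)
```

```text
tool delta [ 0.0017 -0.0007  0.0001] yaw 1.415 tilt [ 6.e-04 -1.e-04 -1.e+00] vise [-0.0266 -0.0076  0.0111] dz_tool turn 0.0006 F [-0.62 -0.1   1.48] t 5.45 w 0.5895778484440481
```

Request:
{"op": "arm_command", "data": {
  "rows": [
    {"xyz":[0,0.0015,0],"delta_rot":[0,0,0],"gripper":0.05},
    {"xyz":[0,0.001,0],"delta_rot":[0,0,0],"gripper":0.05},
    {"xyz":[0,0,0],"delta_rot":[0,0,0],"gripper":0.05}
  ]
}}

```text
time: 5.75
tool_pos: [0.5956, -0.1072, 0.011]
tcp_rot: [-2.385, -2.04, 0.004]
wrist_force: [-5.6, -0.8, 4.5]
width: 0.589
```

Run:
```python
from h import *
t,a=vise(); togo(v2w([-.0272,-.0058,.011]),a+np.pi/2-.093)
s=snap('scene','s5'); crop(s,'s5d',345,195,395,235,16)
```

```text
tool delta [ 0.0017 -0.0011  0.    ] yaw 1.4152 tilt [-3.8e-03  6.0e-04 -1.0e+00] vise [-0.0263 -0.0076  0.011 ] dz_tool turn 0.0007 F [-5.55 -0.83  4.47] t 5.75 w 0.5890409308339084
```

View pics/s5d.png

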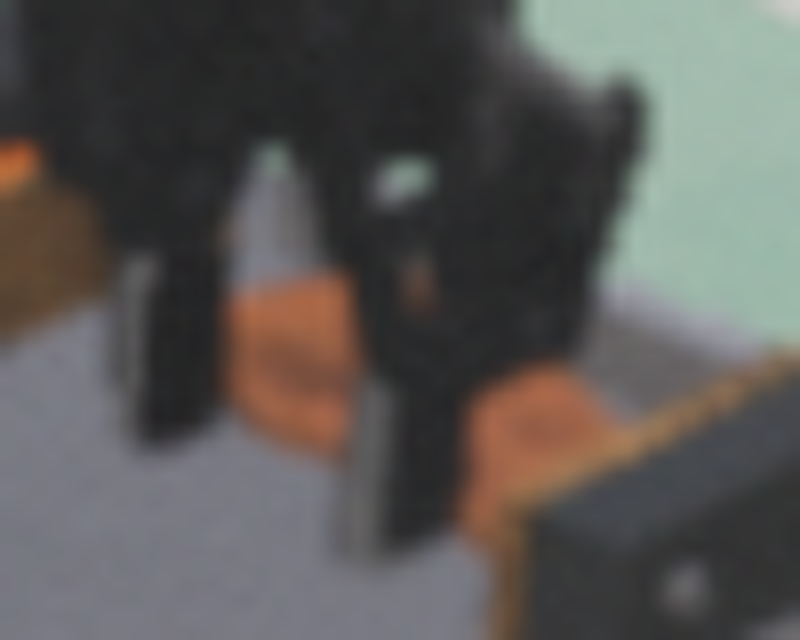

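Request:
{"op": "arm_command", "data": {
  "rows": [
    {"xyz":[0,-0.006,0],"delta_rot":[0,0,0],"gripper":0.05},
    {"xyz":[0,-0.03,0],"delta_rot":[0,0,0],"gripper":0.05},
    {"xyz":[0,-0.03,-0.01],"delta_rot":[0,0,0],"gripper":0.05},
    {"xyz":[0,-0.03,-0.035],"delta_rot":[0,0,0],"gripper":0.05},
    {"xyz":[0,-0.03,-0.035],"delta_rot":[0,0,0],"gripper":0.05},
    {"xyz":[0,-0.03,-0.035],"delta_rot":[0,0,0],"gripper":0.05},
    {"xyz":[0,-0.02,-0.04],"delta_rot":[0,0,0],"gripper":0.05},
    {"xyz":[0,0,-0.03],"delta_rot":[0,0,0],"gripper":0.05}
  ]
}}

```text
time: 6.6
tool_pos: [0.422, -0.0798, 0.1984]
tcp_rot: [2.386, 2.04, 0.003]
wrist_force: [0.8, -0.4, -0.2]
width: 0.585
```

Run:
```python
from h import *
t,a=vise(); togo(v2w([-.0272,-.0058,.011]))
s=snap('scene','s6'); crop(s,'s6d',290,160,400,240,7)
s=snap('top','t6'); crop(s,'t6c',260,140,380,220,6.5)
```

```text
tool delta [0.0017 0.1742 0.1879] yaw 1.4149 tilt [ 2.7e-03 -6.0e-04 -1.0e+00] vise [-0.2013  0.0087  0.1984] dz_tool turn None F [ 0.8  -0.4  -0.22] t 6.6 w 0.5853812492722275
```

View pics/s6d.png

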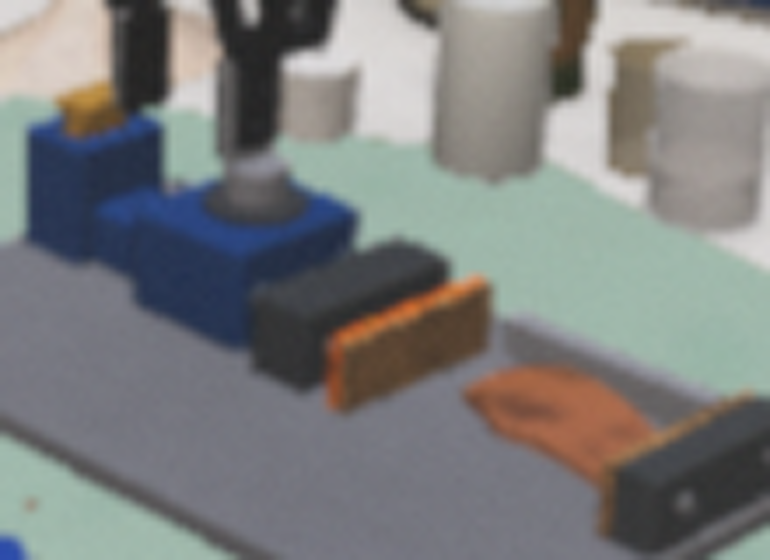

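View pics/t6c.png

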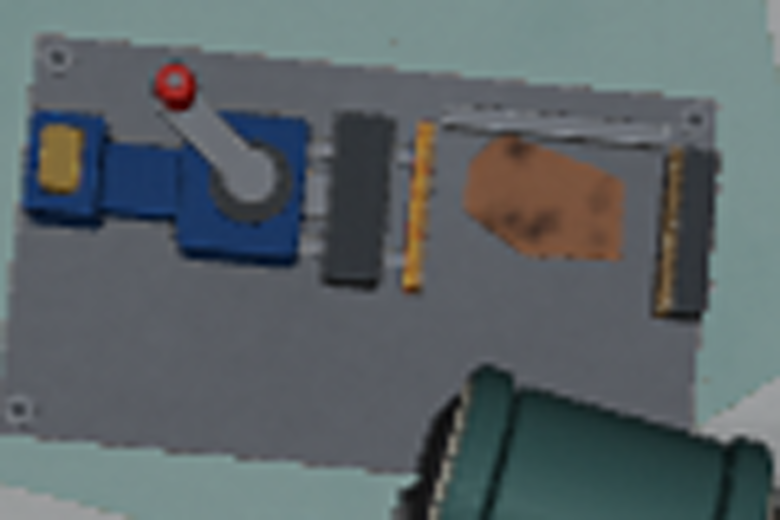

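Run:
```python
from h import *
c=load('t6')
f=lambda x,y:(260-.5+(x+.5)/6.5,140-.5+(y+.5)/6.5)
for q,z in [((500,135),.02),((463,205),.02),((530,258),.02),((622,260),.02),((624,182),.02)]: print(w2v(p2w(c,*f(*q),z=z)).round(4))
print('knob',w2v(p2w(c,*f(175,85),z=.124)).round(4))
k=[.0405,.2097,.15]; togo(v2w(k))
```

```text
[0.0504 0.0264 0.02  ]
[0.0076 0.0441 0.02  ]
[-0.0195  0.003   0.02  ]
[-0.0155 -0.0498  0.02  ]
[ 0.0299 -0.0472  0.02  ]
knob [0.0392 0.2089 0.124 ]
tool delta [0.2229 0.2163 0.0546] yaw 1.4149 tilt [ 0.0125 -0.003  -0.9999] vise [-0.1961  0.0079  0.2021] dz_tool turn None F [-0.38 -0.34  0.77] t 6.7 w 0.5836733247891204
```

Request:
{"op": "arm_command", "data": {
  "rows": [
    {"xyz":[0.0279,0.027,0],"delta_rot":[0,0,0],"gripper":0.05},
    {"xyz":[0.0279,0.027,0],"delta_rot":[0,0,0],"gripper":0.05},
    {"xyz":[0.0279,0.027,0],"delta_rot":[0,0,0],"gripper":0.05},
    {"xyz":[0.0279,0.027,0],"delta_rot":[0,0,0],"gripper":0.05},
    {"xyz":[0.0279,0.027,0],"delta_rot":[0,0,0],"gripper":0.05},
    {"xyz":[0.0279,0.027,0],"delta_rot":[0,0,0],"gripper":0.05},
    {"xyz":[0.0279,0.027,0],"delta_rot":[0,0,0],"gripper":0.05},
    {"xyz":[0.0279,0.027,0],"delta_rot":[0,0,0],"gripper":0.05},
    {"xyz":[0,0,0.03],"delta_rot":[0,0,0],"gripper":0.05},
    {"xyz":[0,0,0],"delta_rot":[0,0,0],"gripper":0.05},
    {"xyz":[0,0,0],"delta_rot":[0,0,0],"gripper":0.05}
  ],
  "force": 30
}}

```text
time: 7.8
tool_pos: [0.67, 0.1066, 0.164]
tcp_rot: [-2.386, -2.041, 0.006]
wrist_force: [0.7, -1.3, 0.1]
width: 0.587
```

Run:
```python
from h import *
togo(v2w([.0402,.2095,.096]))
s=snap('scene','s7'); crop(s,'s7d',270,100,380,210,5)
```

```text
tool delta [-0.0003  0.0061  0.068 ] yaw 1.4151 tilt [-4.2e-03 -6.0e-04 -1.0e+00] vise [0.0344 0.2105 0.164 ] dz_tool turn None F [ 0.73 -1.34  0.14] t 7.8 w 0.5870943812289375
```

View pics/s7d.png

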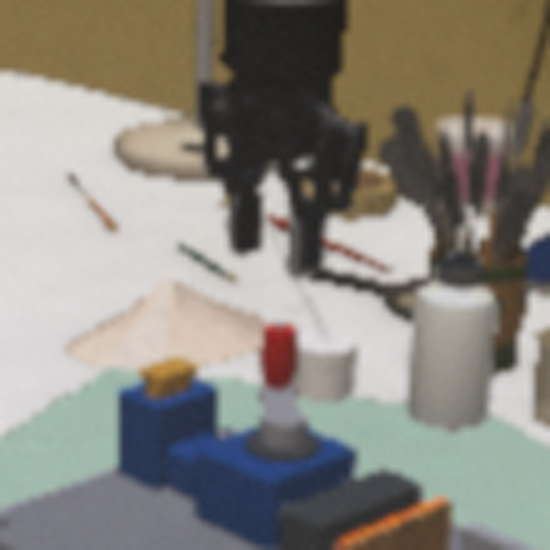

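Request:
{"op": "arm_command", "data": {
  "rows": [
    {"xyz":[0,0.005,0.01],"delta_rot":[0,0,0],"gripper":0.05},
    {"xyz":[0,0,0.025],"delta_rot":[0,0,0],"gripper":0.05},
    {"xyz":[0,0,0.02],"delta_rot":[0,0,0],"gripper":0.05},
    {"xyz":[0,0,0.012],"delta_rot":[0,0,0],"gripper":0.05},
    {"xyz":[0,0,0],"delta_rot":[0,0,0],"gripper":0.03},
    {"xyz":[0,0,0],"delta_rot":[0,0,0],"gripper":0.03},
    {"xyz":[0,0,0],"delta_rot":[0,0,0],"gripper":0.03}
  ]
}}

```text
time: 8.55
tool_pos: [0.6776, 0.1061, 0.101]
tcp_rot: [2.387, 2.041, 0.004]
wrist_force: [1.0, 0.0, 0.4]
width: 0.353
```

Run:
```python
from h import *
togo(v2w([.0402,.2095,.096]))
s=snap('scene','s8'); crop(s,'s8d',270,100,380,210,5)
```

```text
tool delta [-0.0011 -0.0018  0.005 ] yaw 1.4149 tilt [ 2.8e-03  3.0e-04 -1.0e+00] vise [0.0421 0.2104 0.101 ] dz_tool turn None F [0.99 0.02 0.38] t 8.55 w 0.35330447217718325
```

View pics/s8d.png

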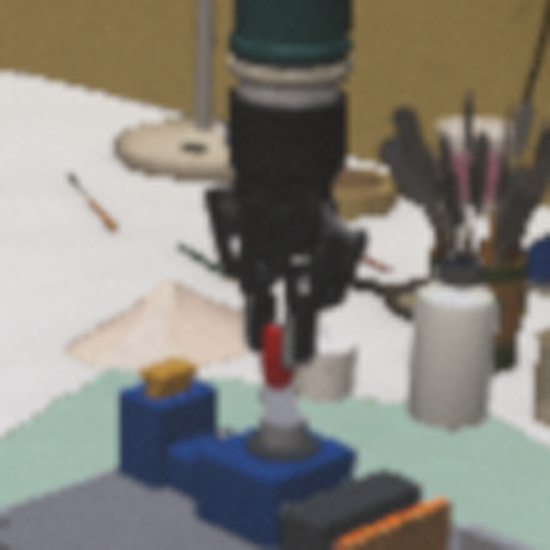

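Request:
{"op": "arm_command", "data": {
  "rows": [
    {"xyz":[-0.001,-0.001,0.004],"delta_rot":[0,0,0],"gripper":0.03},
    {"xyz":[0,0,0],"delta_rot":[0,0,0],"gripper":0.015},
    {"xyz":[0,0,0],"delta_rot":[0,0,0],"gripper":0.015},
    {"xyz":[0,0,0],"delta_rot":[0,0,0],"gripper":0.015},
    {"xyz":[0,0,0],"delta_rot":[0,0,0],"gripper":0.015}
  ]
}}

```text
time: 9.1
tool_pos: [0.6754, 0.1048, 0.0959]
tcp_rot: [2.387, 2.041, -0.0]
wrist_force: [-2.5, -3.6, 5.0]
width: 0.253
```

```bash
cat > circ.py <<'E'
import sys
from h import *
# measured angle and tool-frame rows for steps
s=bot.read_state(); p=w2v(s['tool_pos']); ax=np.array([.0003,.165])
d=p[:2]-ax; th=np.arctan2(d[0],d[1]); print('theta',th,'r',np.hypot(*d),'z',p[2],'F',np.round(s['wrist_force'],1),'w',round(s['width'],3),'t',s['time'])
M=R.from_rotvec(s['tcp_rot']).as_matrix(); yaw=np.arctan2(M[1,0],M[0,0])
th0=float(sys.argv[1]); ths=th0+np.cumsum([float(x) for x in sys.argv[2:]]) 
prev=p.copy()
prev=np.array([ax[0]+.06*np.sin(th0),ax[1]+.06*np.cos(th0),p[2]])
e=prev[:2]-p[:2]; print('err of actual to ideal (vise)',e.round(4))
Y=M@[0,1,0]
for t in ths:
    n=np.array([ax[0]+.06*np.sin(t),ax[1]+.06*np.cos(t),p[2]]); dw=v2w(n)-v2w(prev); l=np.array([np.cos(yaw)*dw[0]+np.sin(yaw)*dw[1],np.sin(yaw)*dw[0]-np.cos(yaw)*dw[1]]); print(round(t,3),l.round(4).tolist()); prev=n
E
python3 - <<'E'
from h import *
togo(v2w([.0402,.2095,.096]))
E
python3 circ.py .727 .35 .35 .35 .35 .35 .35 .35 .35 .35 .35 .35 .35
```

```text
tool delta [ 0.0005  0.0002 -0.0001] yaw 1.415 tilt [ 3.e-04 -6.e-04 -1.e+00] vise [0.0399 0.209  0.0959] dz_tool turn None F [-2.48 -3.62  4.97] t 9.1 w 0.2532055867145662
theta 0.7331259100405856 r 0.05921033967154476 z 0.09592157187157611 F [-2.5 -3.6  5. ] w 0.253 t 9.1
err of actual to ideal (vise) [0.0003 0.0008]
1.077 [-0.0151, 0.0144]
1.427 [-0.0192, 0.0084]
1.777 [-0.0209, 0.0013]
2.127 [-0.02, -0.0059]
2.477 [-0.0168, -0.0125]
2.827 [-0.0115, -0.0175]
3.177 [-0.0048, -0.0203]
3.527 [0.0025, -0.0207]
3.877 [0.0094, -0.0186]
4.227 [0.0152, -0.0143]
4.577 [0.0192, -0.0082]
4.927 [0.0209, -0.0011]
```

```bash
python3 circ.py .733 .25 .25 .25 .25 .25 .25 .25 .25 .25 .25 .25 .25
```

```text
theta 0.7331259100405856 r 0.05921033967154476 z 0.09592157187157611 F [-2.5 -3.6  5. ] w 0.253 t 9.1
err of actual to ideal (vise) [0.0005 0.0006]
0.983 [-0.0104, 0.0108]
1.233 [-0.0127, 0.0079]
1.483 [-0.0143, 0.0045]
1.733 [-0.0149, 0.0008]
1.983 [-0.0147, -0.0029]
2.233 [-0.0135, -0.0064]
2.483 [-0.0115, -0.0096]
2.733 [-0.0088, -0.0121]
2.983 [-0.0055, -0.0139]
3.233 [-0.0019, -0.0148]
3.483 [0.0018, -0.0148]
3.733 [0.0055, -0.0139]
```

Request:
{"op": "arm_command", "data": {
  "rows": [
    {"xyz":[-0.0104,0.0108,0],"delta_rot":[0,0,0],"gripper":0.015},
    {"xyz":[-0.0127,0.0079,0],"delta_rot":[0,0,0],"gripper":0.015},
    {"xyz":[-0.0143,0.0045,0],"delta_rot":[0,0,0],"gripper":0.015},
    {"xyz":[-0.0149,0.0008,0],"delta_rot":[0,0,0],"gripper":0.015},
    {"xyz":[-0.0147,-0.0029,0],"delta_rot":[0,0,0],"gripper":0.015},
    {"xyz":[-0.0135,-0.0064,0],"delta_rot":[0,0,0],"gripper":0.015}
  ]
}}

```text
time: 9.7
tool_pos: [0.6784, 0.0224, 0.0959]
tcp_rot: [2.386, 2.04, 0.004]
wrist_force: [2.0, 2.9, 5.4]
width: 0.259
```

```bash
python3 circ.py 2.233 .25 .25 .25 .25 .25 .25 .25 .25 .25 .25 .25 .25
```

```text
theta 2.2415993376821084 r 0.06110814124872823 z 0.0959241031572259 F [2.  2.9 5.4] w 0.259 t 9.7
err of actual to ideal (vise) [-0.0005  0.0011]
2.483 [-0.0115, -0.0096]
2.733 [-0.0088, -0.0121]
2.983 [-0.0055, -0.0139]
3.233 [-0.0019, -0.0148]
3.483 [0.0018, -0.0148]
3.733 [0.0055, -0.0139]
3.983 [0.0087, -0.0121]
4.233 [0.0115, -0.0096]
4.483 [0.0135, -0.0065]
4.733 [0.0147, -0.0029]
4.983 [0.0149, 0.0008]
5.233 [0.0143, 0.0045]
```

Works with low forces. Continue through these 12 rows.

Request:
{"op": "arm_command", "data": {
  "rows": [
    {"xyz":[-0.0115,-0.0096,0],"delta_rot":[0,0,0],"gripper":0.015},
    {"xyz":[-0.0088,-0.0121,0],"delta_rot":[0,0,0],"gripper":0.015},
    {"xyz":[-0.0055,-0.0139,0],"delta_rot":[0,0,0],"gripper":0.015},
    {"xyz":[-0.0019,-0.0148,0],"delta_rot":[0,0,0],"gripper":0.015},
    {"xyz":[0.0018,-0.0148,0],"delta_rot":[0,0,0],"gripper":0.015},
    {"xyz":[0.0055,-0.0139,0],"delta_rot":[0,0,0],"gripper":0.015},
    {"xyz":[0.0087,-0.0121,0],"delta_rot":[0,0,0],"gripper":0.015},
    {"xyz":[0.0115,-0.0096,0],"delta_rot":[0,0,0],"gripper":0.015},
    {"xyz":[0.0135,-0.0065,0],"delta_rot":[0,0,0],"gripper":0.015},
    {"xyz":[0.0147,-0.0029,0],"delta_rot":[0,0,0],"gripper":0.015},
    {"xyz":[0.0149,0.0008,0],"delta_rot":[0,0,0],"gripper":0.015},
    {"xyz":[0.0143,0.0045,0],"delta_rot":[0,0,0],"gripper":0.015}
  ]
}}

```text
time: 10.9
tool_pos: [0.5823, 0.0943, 0.0959]
tcp_rot: [2.384, 2.041, -0.003]
wrist_force: [4.6, -7.7, 5.4]
width: 0.262
```

```bash
python3 circ.py 5.233 .25 .25 .25 .25 .25 .25 .25 .25 .25 .25 .25 .25
python3 - <<'E'
from h import *
s=snap('scene','s9'); crop(s,'s9d',280,150,400,240,6.5)
E
```

```text
theta -1.087690941762249 r 0.05941402215862142 z 0.09588968493628783 F [ 4.6 -7.7  5.4] w 0.262 t 10.9
err of actual to ideal (vise) [0.0006 0.0022]
5.483 [0.0127, 0.0079]
5.733 [0.0104, 0.0108]
5.983 [0.0074, 0.013]
6.233 [0.0039, 0.0144]
6.483 [0.0002, 0.015]
6.733 [-0.0035, 0.0146]
6.983 [-0.007, 0.0132]
7.233 [-0.01, 0.0111]
7.483 [-0.0125, 0.0083]
7.733 [-0.0141, 0.005]
7.983 [-0.0149, 0.0013]
8.233 [-0.0148, -0.0024]
```

View pics/s9d.png

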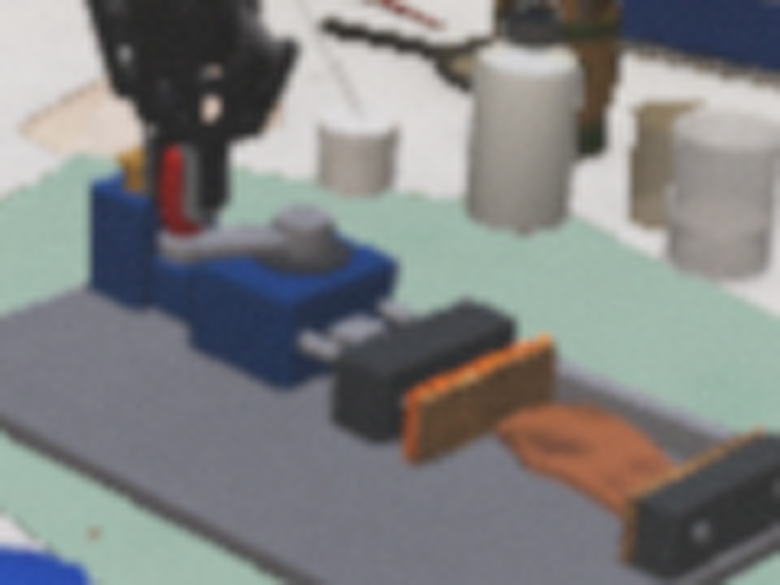

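Request:
{"op": "arm_command", "data": {
  "rows": [
    {"xyz":[0.0127,0.0079,0],"delta_rot":[0,0,0],"gripper":0.015},
    {"xyz":[0.0104,0.0108,0],"delta_rot":[0,0,0],"gripper":0.015},
    {"xyz":[0.0074,0.013,0],"delta_rot":[0,0,0],"gripper":0.015},
    {"xyz":[0.0039,0.0144,0],"delta_rot":[0,0,0],"gripper":0.015},
    {"xyz":[0.0002,0.015,0],"delta_rot":[0,0,0],"gripper":0.015},
    {"xyz":[-0.0035,0.0146,0],"delta_rot":[0,0,0],"gripper":0.015},
    {"xyz":[-0.007,0.0132,0],"delta_rot":[0,0,0],"gripper":0.015},
    {"xyz":[-0.01,0.0111,0],"delta_rot":[0,0,0],"gripper":0.015},
    {"xyz":[-0.0125,0.0083,0],"delta_rot":[0,0,0],"gripper":0.015},
    {"xyz":[-0.0141,0.005,0],"delta_rot":[0,0,0],"gripper":0.015},
    {"xyz":[-0.0149,0.0013,0],"delta_rot":[0,0,0],"gripper":0.015},
    {"xyz":[-0.0148,-0.0024,0],"delta_rot":[0,0,0],"gripper":0.015}
  ]
}}

```text
time: 12.15
tool_pos: [0.6876, 0.0366, 0.096]
tcp_rot: [2.386, 2.041, 0.004]
wrist_force: [3.6, 3.2, 5.3]
width: 0.257
```

```bash
python3 circ.py 8.233 .25 .25 .25 .25 .25 .25 .25 .25 .25 .25 .25 .25
python3 - <<'E'
from h import *
s=snap('scene','s10'); crop(s,'s10d',310,170,400,240,8.5)
s=snap('top','t10'); crop(s,'t10d',290,140,380,205,8)
E
```

```text
theta 1.963897887634974 r 0.06076178834474777 z 0.09595578642388009 F [3.6 3.2 5.3] w 0.257 t 12.15
err of actual to ideal (vise) [-0.0004  0.0011]
8.483 [-0.0137, -0.006]
8.733 [-0.0118, -0.0092]
8.983 [-0.0092, -0.0118]
9.233 [-0.006, -0.0137]
9.483 [-0.0024, -0.0148]
9.733 [0.0014, -0.0149]
9.983 [0.005, -0.0141]
10.233 [0.0083, -0.0124]
10.483 [0.0111, -0.01]
10.733 [0.0133, -0.0069]
10.983 [0.0146, -0.0034]
11.233 [0.015, 0.0003]
```

View pics/s10d.png

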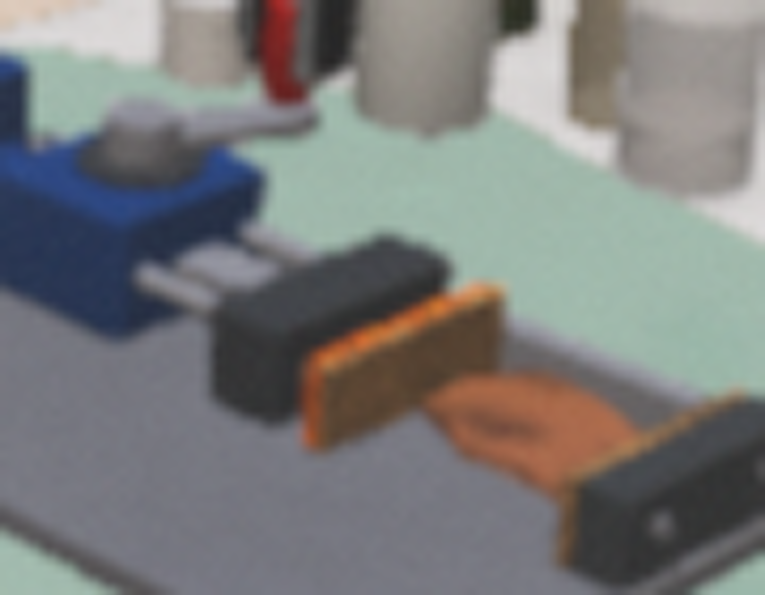

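View pics/t10d.png

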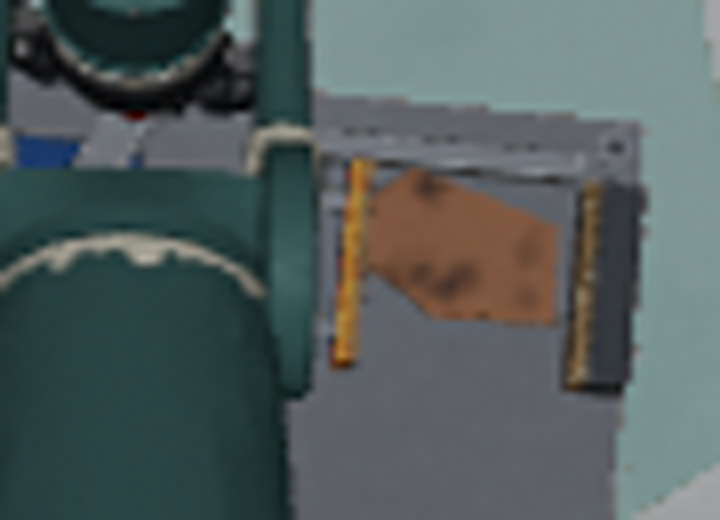

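Request:
{"op": "arm_command", "data": {
  "rows": [
    {"xyz":[-0.0137,-0.006,0],"delta_rot":[0,0,0],"gripper":0.015},
    {"xyz":[-0.0118,-0.0092,0],"delta_rot":[0,0,0],"gripper":0.015},
    {"xyz":[-0.0092,-0.0118,0],"delta_rot":[0,0,0],"gripper":0.015},
    {"xyz":[-0.006,-0.0137,0],"delta_rot":[0,0,0],"gripper":0.015},
    {"xyz":[-0.0024,-0.0148,0],"delta_rot":[0,0,0],"gripper":0.015},
    {"xyz":[0,0,0],"delta_rot":[0,0,0],"gripper":0.015}
  ]
}}

```text
time: 12.85
tool_pos: [0.6226, 0.0029, 0.0958]
tcp_rot: [-2.387, -2.04, 0.003]
wrist_force: [-2.1, 1.4, 9.6]
width: 0.259
```

```bash
python3 circ.py 9.483 .25 .25 .25 .25 .25 .25 .25
python3 - <<'E'
from h import *
s=snap('scene','s11'); crop(s,'s11d',310,170,400,240,8.5)
s=snap('top','t11'); crop(s,'t11d',290,140,380,205,8)
E
```

```text
theta -3.033091517498839 r 0.06140854149391375 z 0.0958439467596529 F [-2.1  1.4  9.6] w 0.259 t 12.85
err of actual to ideal (vise) [0.0032 0.0011]
9.733 [0.0014, -0.0149]
9.983 [0.005, -0.0141]
10.233 [0.0083, -0.0124]
10.483 [0.0111, -0.01]
10.733 [0.0133, -0.0069]
10.983 [0.0146, -0.0034]
11.233 [0.015, 0.0003]
```

View pics/s11d.png

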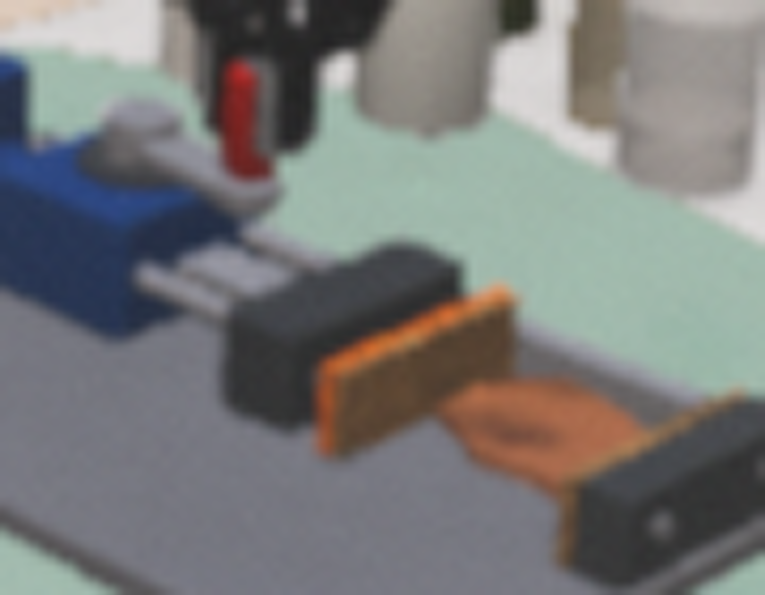

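View pics/t11d.png

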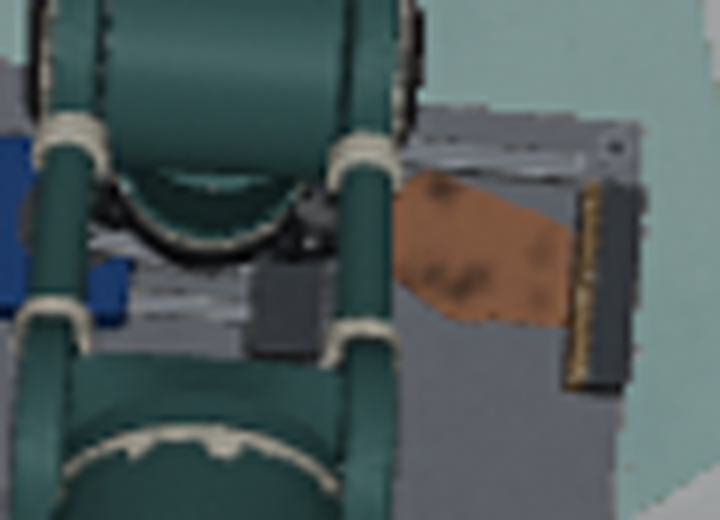

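Request:
{"op": "arm_command", "data": {
  "rows": [
    {"xyz":[0.0014,-0.0149,0],"delta_rot":[0,0,0],"gripper":0.015},
    {"xyz":[0.005,-0.0141,0],"delta_rot":[0,0,0],"gripper":0.015},
    {"xyz":[0.0083,-0.0124,0],"delta_rot":[0,0,0],"gripper":0.015},
    {"xyz":[0,0,0],"delta_rot":[0,0,0],"gripper":0.015},
    {"xyz":[0,0,0],"delta_rot":[0,0,0],"gripper":0.015}
  ]
}}

```text
time: 13.45
tool_pos: [0.5854, 0.0255, 0.0959]
tcp_rot: [-2.386, -2.041, -0.0]
wrist_force: [1.5, 3.0, 8.3]
width: 0.259
```

```bash
python3 circ.py 10.233 .2 .2 .2 .2 .2
python3 - <<'E'
from h import *
s=snap('scene','s12'); crop(s,'s12d',310,170,400,240,8.5)
s=snap('top','t12'); crop(s,'t12d',290,140,380,205,8)
E
```

```text
theta -2.305749718785624 r 0.06086664346699354 z 0.0958604006525553 F [1.5 3.  8.3] w 0.259 t 13.45
err of actual to ideal (vise) [ 0.0018 -0.0006]
10.433 [0.0087, -0.0082]
10.633 [0.0102, -0.0063]
10.833 [0.0112, -0.0042]
11.033 [0.0118, -0.0018]
11.233 [0.012, 0.0005]
```

View pics/s12d.png

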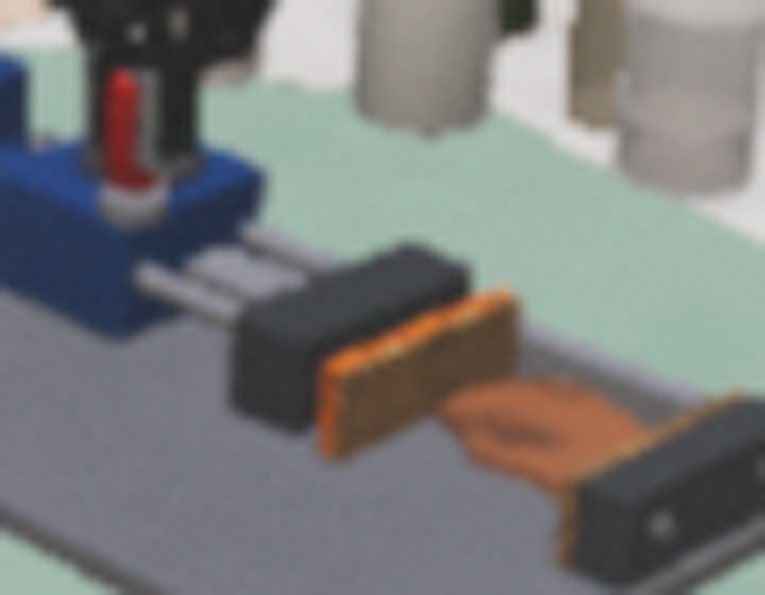

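View pics/t12d.png

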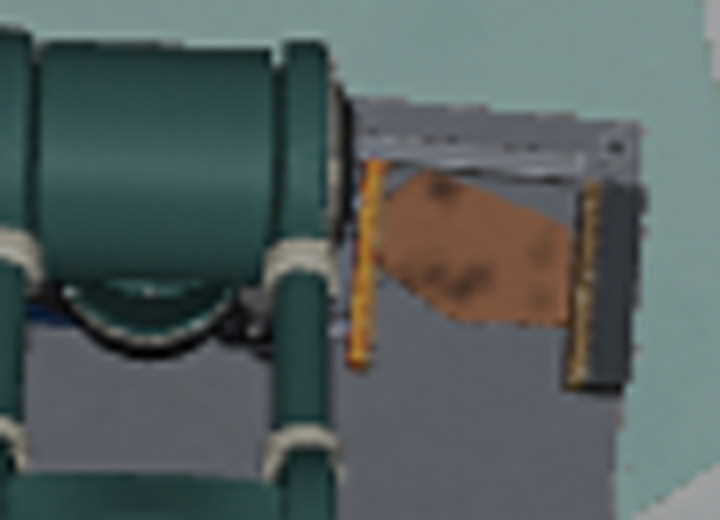

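Run:
```python
from h import *
tags=['s9','s10','s11','s12']; th=[5.22,8.247,9.533,10.26]
I={t:cv2.resize(cv2.cvtColor(load(t)['pixels'][170:240,310:400],cv2.COLOR_RGB2GRAY) if 0 else load(t)['pixels'][170:240,310:400,:],None,fx=8,fy=8,interpolation=cv2.INTER_CUBIC).astype(np.float32) for t in tags}
def track(a,b,box):
    x0,y0,x1,y1=box; T=I[a][y0:y1,x0:x1]; r=cv2.matchTemplate(I[b],T,cv2.TM_CCOEFF_NORMED); _,m,_,l=cv2.minMaxLoc(r); return round(m,3),np.array(l)-[x0,y0]
for b in ['s9','s10','s12']:
    print(b,'pad',track('s11',b,(290,325,340,435)),'pad top edge R',track('s11',b,(440,265,490,330)),'carriage',track('s11',b,(205,290,270,400)))
# bottom of pad in top: known displacement per mm along vise y at pad left end
s=load('s11')
for y in (.03,.025): print(np.array(w2p(s,v2w([-.048,y,.03])))*8)
```

```text
s9 pad (0.979, array([-42, -19])) pad top edge R (0.988, array([-41, -18])) carriage (0.957, array([-41, -19]))
s10 pad (0.974, array([-13,  -6])) pad top edge R (0.987, array([-12,  -5])) carriage (0.985, array([-12,  -6]))
s12 pad (0.969, array([1, 0])) pad top edge R (0.984, array([4, 0])) carriage (0.99, array([7, 3]))
[2772.69289815 1751.13731765]
[2783.09110962 1755.89377463]
```

Request:
{"op": "arm_command", "data": {
  "rows": [
    {"xyz":[0.0087,-0.0082,0],"delta_rot":[0,0,0],"gripper":0.015},
    {"xyz":[0.0102,-0.0063,0],"delta_rot":[0,0,0],"gripper":0.015},
    {"xyz":[0.0112,-0.0042,0],"delta_rot":[0,0,0],"gripper":0.015},
    {"xyz":[0,0,0],"delta_rot":[0,0,0],"gripper":0.015},
    {"xyz":[0,0,0],"delta_rot":[0,0,0],"gripper":0.015}
  ]
}}

```text
time: 14.05
tool_pos: [0.5732, 0.0576, 0.0959]
tcp_rot: [2.386, 2.042, 0.003]
wrist_force: [4.9, 1.6, 4.9]
width: 0.261
```

```bash
python3 circ.py 10.833 .1 .1 .1
python3 - <<'E'
from h import *
s=snap('scene','s13'); crop(s,'s13d',310,170,400,240,8.5)
c=snap('top','t13'); crop(c,'t13d',290,140,380,205,8)
tags=['s11','s12','s13','s10']
I={t:cv2.resize(load(t)['pixels'][170:240,310:400,:],None,fx=8,fy=8,interpolation=cv2.INTER_CUBIC).astype(np.float32) for t in tags}
def track(a,b,box):
    x0,y0,x1,y1=box; T=I[a][y0:y1,x0:x1]; r=cv2.matchTemplate(I[b],T,cv2.TM_CCOEFF_NORMED); _,m,_,l=cv2.minMaxLoc(r); return round(m,3),np.array(l)-[x0,y0]
for b in ['s10','s12','s13']:
    print(b,'pad',track('s11',b,(290,325,340,435)),'pad front bottom',track('s11',b,(295,380,420,440)),'pad R',track('s11',b,(440,265,490,330)),'carriage',track('s11',b,(205,290,270,400)))
E
```

```text
theta -1.729714749303801 r 0.0601376199683201 z 0.09589090838786181 F [4.9 1.6 4.9] w 0.261 t 14.05
err of actual to ideal (vise) [ 0.0002 -0.0002]
10.933 [0.0059, -0.0012]
11.033 [0.006, -0.0006]
11.133 [0.006, -0.0]
s10 pad (0.974, array([-13,  -6])) pad front bottom (0.992, array([-13,  -7])) pad R (0.987, array([-12,  -5])) carriage (0.985, array([-12,  -6]))
s12 pad (0.969, array([1, 0])) pad front bottom (0.995, array([1, 0])) pad R (0.984, array([4, 0])) carriage (0.99, array([7, 3]))
s13 pad (0.952, array([1, 0])) pad front bottom (0.993, array([1, 0])) pad R (0.946, array([ 6, -1])) carriage (0.986, array([12,  5]))
```

View pics/s13d.png

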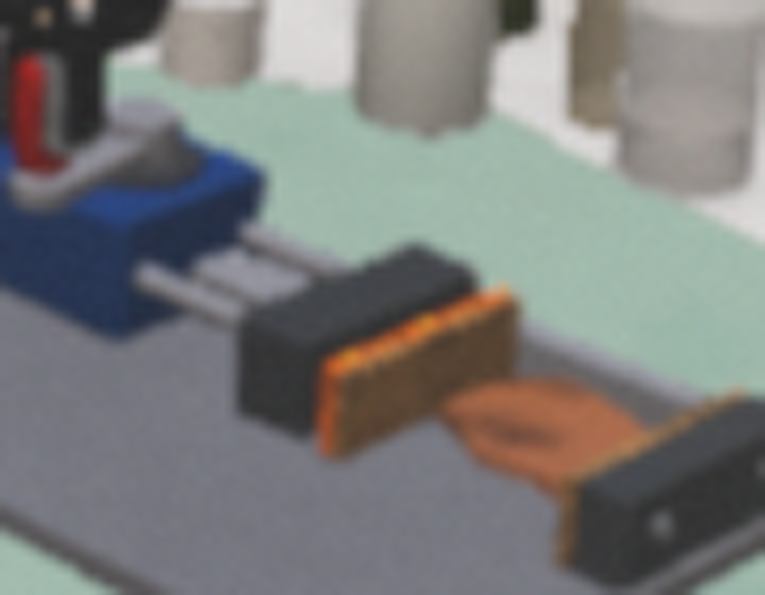

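View pics/t13d.png

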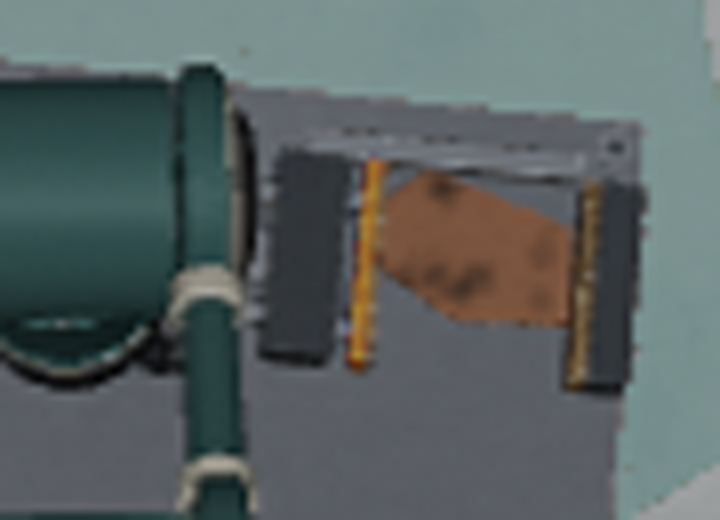

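Request:
{"op": "arm_command", "data": {
  "rows": [
    {"xyz":[0.0059,-0.0012,0],"delta_rot":[0,0,0],"gripper":0.015},
    {"xyz":[0.003,-0.0003,0],"delta_rot":[0,0,0],"gripper":0.015},
    {"xyz":[0,0,0],"delta_rot":[0,0,0],"gripper":0.015},
    {"xyz":[0,0,0],"delta_rot":[0,0,0],"gripper":0.05},
    {"xyz":[0,0,0],"delta_rot":[0,0,0],"gripper":0.05},
    {"xyz":[0,0,0],"delta_rot":[0,0,0],"gripper":0.05},
    {"xyz":[0,0,-0.03],"delta_rot":[0,0,0],"gripper":0.05},
    {"xyz":[0,0,-0.04],"delta_rot":[0,0,0],"gripper":0.05},
    {"xyz":[0,0,-0.03],"delta_rot":[0,0,0],"gripper":0.05}
  ]
}}

```text
time: 15.05
tool_pos: [0.5719, 0.0658, 0.1961]
tcp_rot: [-2.387, -2.041, 0.002]
wrist_force: [0.3, -0.9, 0.4]
width: 0.584
```

```bash
python3 circ.py 10.983 .1
python3 - <<'E'
from h import *
s=snap('scene','s14'); crop(s,'s14d',270,150,390,240,6.5)
c=snap('top','t14'); crop(c,'t14d',260,140,380,210,6.5)
tags=['s11','s12','s14','s10']
I={t:cv2.resize(load(t)['pixels'][170:240,310:400,:],None,fx=8,fy=8,interpolation=cv2.INTER_CUBIC).astype(np.float32) for t in tags}
def track(a,b,box):
    x0,y0,x1,y1=box; T=I[a][y0:y1,x0:x1]; r=cv2.matchTemplate(I[b],T,cv2.TM_CCOEFF_NORMED); _,m,_,l=cv2.minMaxLoc(r); return round(m,3),np.array(l)-[x0,y0]
for b in ['s14']:
    print(b,'pad front bottom',track('s11',b,(295,380,420,440)),'carriage',track('s11',b,(205,290,270,400)))
togo(v2w([0,.27,.15]))
E
```

```text
theta -1.5947584558250238 r 0.061173590341842304 z 0.19606914523509467 F [ 0.3 -0.9  0.4] w 0.584 t 15.05
err of actual to ideal (vise) [0.0012 0.0007]
11.083 [0.006, -0.0003]
s14 pad front bottom (0.988, array([1, 1])) carriage (0.991, array([13,  6]))
tool delta [0.1108 0.047  0.0509] yaw 1.415 tilt [ 7.8e-03  6.0e-04 -1.0e+00] vise [-0.0574  0.164   0.2003] dz_tool turn None F [ 1.32 -0.13  1.42] t 15.15 w 0.5860731312577772
```

View pics/s14d.png

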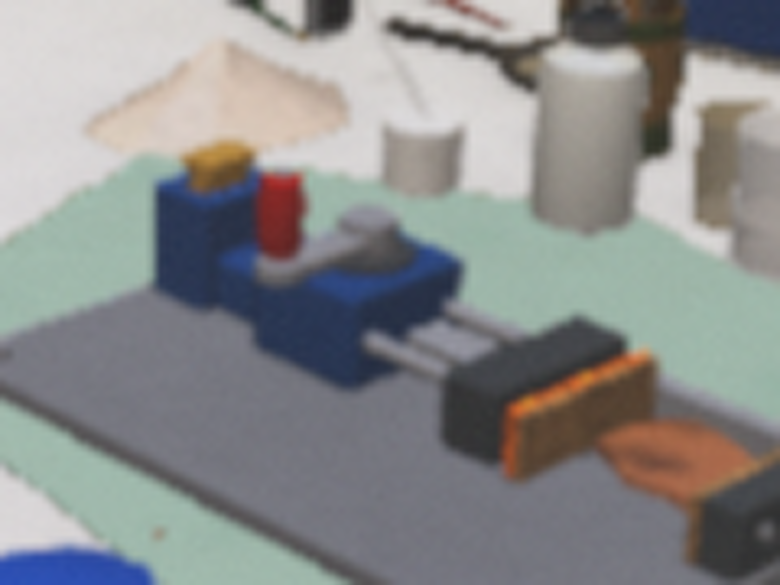

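View pics/t14d.png

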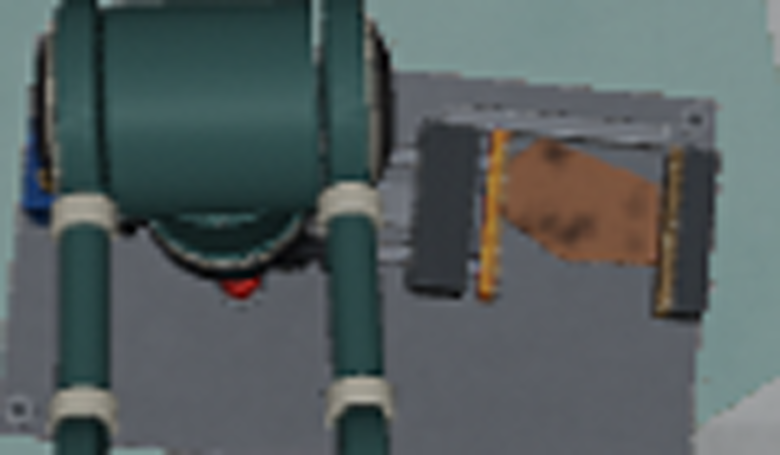

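Request:
{"op": "arm_command", "data": {
  "rows": [
    {"xyz":[0.037,0.0157,0],"delta_rot":[0,0,0],"gripper":0},
    {"xyz":[0.037,0.0157,0],"delta_rot":[0,0,0],"gripper":0},
    {"xyz":[0.037,0.0157,0],"delta_rot":[0,0,0],"gripper":0},
    {"xyz":[0,0,0.005],"delta_rot":[0,0,0.145],"gripper":0},
    {"xyz":[0,0,0.005],"delta_rot":[0,0,0.145],"gripper":0},
    {"xyz":[0,0,0.005],"delta_rot":[0,0,0.145],"gripper":0},
    {"xyz":[0,0,0.005],"delta_rot":[0,0,0.145],"gripper":0},
    {"xyz":[0,0,0.005],"delta_rot":[0,0,0.145],"gripper":0},
    {"xyz":[0,0,0.005],"delta_rot":[0,0,0.145],"gripper":0},
    {"xyz":[0,0,0.005],"delta_rot":[0,0,0.145],"gripper":0},
    {"xyz":[0,0,0.005],"delta_rot":[0,0,0.145],"gripper":0},
    {"xyz":[0,0,0.005],"delta_rot":[0,0,0.145],"gripper":0}
  ]
}}

```text
time: 16.35
tool_pos: [0.6348, 0.1678, 0.1478]
tcp_rot: [3.137, 0.163, -0.007]
wrist_force: [0.0, 0.1, -0.1]
width: -0.0
```

Request:
{"op": "arm_command", "data": {
  "rows": [
    {"xyz":[0,0,0],"delta_rot":[0,0,0.145],"gripper":0},
    {"xyz":[0,0,0.005],"delta_rot":[0,0,0.028],"gripper":0},
    {"xyz":[0,0,0],"delta_rot":[0,0,0],"gripper":0},
    {"xyz":[0,0,0],"delta_rot":[0,0,0],"gripper":0}
  ]
}}

```text
time: 16.75
tool_pos: [0.6358, 0.168, 0.1442]
tcp_rot: [3.14, -0.095, -0.003]
wrist_force: [0.1, 0.8, 0.1]
width: 0.002
```

Run:
```python
from h import *
t,a=vise();togo(v2w([0,.27,.095]),a)
s=snap('scene','s15'); crop(s,'s15d',270,110,360,210,6)
```

```text
tool delta [ 0.0037 -0.0005  0.0492] yaw -0.0607 tilt [-1.9e-03 -4.0e-04 -1.0e+00] vise [-0.0036  0.2695  0.1442] dz_tool turn 0.0027 F [0.1  0.8  0.13] t 16.75 w 0.0019937012747269383
```

View pics/s15d.png

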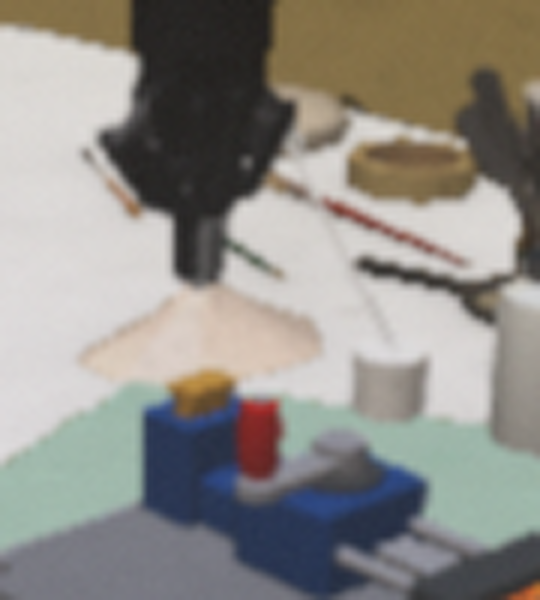

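Request:
{"op": "arm_command", "data": {
  "rows": [
    {"xyz":[0.0035,-0.0005,0.025],"delta_rot":[0,0,0],"gripper":0},
    {"xyz":[0,0,0.022],"delta_rot":[0,0,0],"gripper":0},
    {"xyz":[0,0,0.004],"delta_rot":[0,0,0],"gripper":0},
    {"xyz":[0,0,0.004],"delta_rot":[0,0,0],"gripper":0},
    {"xyz":[0,0,0.004],"delta_rot":[0,0,0],"gripper":0},
    {"xyz":[0,0,0.004],"delta_rot":[0,0,0],"gripper":0},
    {"xyz":[0,0,0.003],"delta_rot":[0,0,0],"gripper":0},
    {"xyz":[0,0,0],"delta_rot":[0,0,0],"gripper":0}
  ]
}}

```text
time: 17.6
tool_pos: [0.6404, 0.1685, 0.0814]
tcp_rot: [-3.14, 0.098, -0.002]
wrist_force: [-0.9, -0.5, 1.8]
width: 0.001
```

Run:
```python
from h import *
t,a=vise();togo(v2w([0,.27,.0745]),a)
```

```text
tool delta [-0.001   0.0004  0.0069] yaw -0.0625 tilt [ 1.1e-03  2.0e-04 -1.0e+00] vise [0.001  0.2704 0.0814] dz_tool turn 0.0008 F [-0.95 -0.45  1.76] t 17.6 w 0.0012009255847060794
```

Request:
{"op": "arm_command", "data": {
  "rows": [
    {"xyz":[0,0,0.003],"delta_rot":[0,0,0],"gripper":0},
    {"xyz":[0,0,0.002],"delta_rot":[0,0,0],"gripper":0},
    {"xyz":[0,0,0.001],"delta_rot":[0,0,0],"gripper":0},
    {"xyz":[0,0,0],"delta_rot":[0,0,0],"gripper":0}
  ]
}}

```text
time: 18.0
tool_pos: [0.6407, 0.1685, 0.0762]
tcp_rot: [-3.14, 0.098, -0.002]
wrist_force: [-4.6, -0.6, 8.5]
width: 0.0
```

Run:
```python
from h import *
t,a=vise();togo(v2w([0,.27,.0745]),a)
```

```text
tool delta [-0.0013  0.0004  0.0017] yaw -0.0625 tilt [ 1.4e-03  3.0e-04 -1.0e+00] vise [0.0013 0.2704 0.0762] dz_tool turn 0.0008 F [-4.62 -0.58  8.48] t 18.0 w 0.0002239102582962002
```

Request:
{"op": "arm_command", "data": {
  "rows": [
    {"xyz":[0,0,0.002],"delta_rot":[0,0,0],"gripper":0},
    {"xyz":[0,0,0.002],"delta_rot":[0,0,0],"gripper":0},
    {"xyz":[0,0,0],"delta_rot":[0,0,0],"gripper":0}
  ]
}}

```text
time: 18.3
tool_pos: [0.6408, 0.1686, 0.0744]
tcp_rot: [-3.14, 0.098, -0.002]
wrist_force: [-9.6, -2.3, 18.3]
width: -0.0
```

Run:
```python
from h import *
t,a=vise();togo(v2w([0,.27,.0745]),a)
s=snap('scene','s16'); crop(s,'s16d',270,130,360,210,8)
```

```text
tool delta [-0.0014  0.0005 -0.0001] yaw -0.0625 tilt [ 1.5e-03  3.0e-04 -1.0e+00] vise [0.0014 0.2705 0.0744] dz_tool turn 0.0008 F [-9.64 -2.33 18.31] t 18.3 w -0.0004123345133745872
```

View pics/s16d.png

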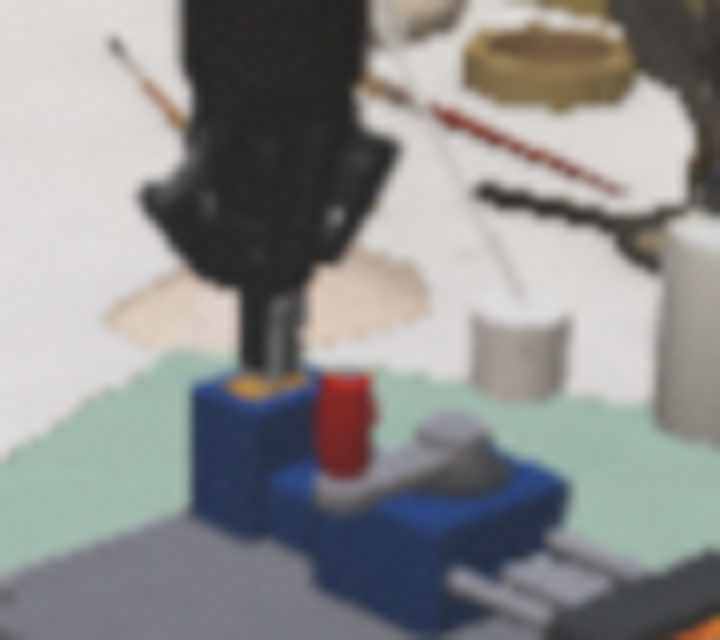

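Request:
{"op": "arm_command", "data": {
  "rows": [
    {"xyz":[0,0,0.001],"delta_rot":[0,0,0],"gripper":0},
    {"xyz":[0,0,0],"delta_rot":[0,0,0],"gripper":0}
  ]
}}

```text
time: 18.55
tool_pos: [0.6408, 0.1686, 0.0744]
tcp_rot: [-3.14, 0.098, -0.003]
wrist_force: [-12.0, -3.0, 23.4]
width: 0.005
```

Run:
```python
from h import *
t,a=vise();togo(v2w([0,.27,.0745]),a)
```

```text
tool delta [-0.0014  0.0005 -0.0001] yaw -0.0625 tilt [ 1.6e-03  2.0e-04 -1.0e+00] vise [0.0014 0.2705 0.0744] dz_tool turn 0.0008 F [-11.98  -2.96  23.42] t 18.55 w 0.00468633371868771
```

Request:
{"op": "arm_command", "data": {
  "rows": [
    {"xyz":[0,0,-0.01],"delta_rot":[0,0,0],"gripper":0},
    {"xyz":[0,0,-0.04],"delta_rot":[0,0,0],"gripper":0},
    {"xyz":[0,0,-0.04],"delta_rot":[0,0,0],"gripper":0},
    {"xyz":[0,-0.04,-0.02],"delta_rot":[0,0,0],"gripper":0},
    {"xyz":[-0.01,-0.045,0],"delta_rot":[0,0,0],"gripper":0},
    {"xyz":[-0.01,-0.045,0],"delta_rot":[0,0,0],"gripper":0},
    {"xyz":[-0.01,-0.045,0],"delta_rot":[0,0,0],"gripper":0},
    {"xyz":[-0.01,-0.045,0],"delta_rot":[0,0,0],"gripper":0},
    {"xyz":[0,0,0],"delta_rot":[0,0,0],"gripper":0}
  ]
}}

```text
time: 19.45
tool_pos: [0.6129, 0.397, 0.1794]
tcp_rot: [-3.136, 0.09, -0.003]
wrist_force: [0.1, 0.2, 0.8]
width: -0.003
```

Run:
```python
from h import *
s=snap('scene','s17'); crop(s,'s17d',270,150,400,240,6)
c=snap('top','t17'); crop(c,'t17d',250,135,380,215,6)
f=lambda x,y:(x,y)
tags=['s11','s14','s17']
I={t:cv2.resize(load(t)['pixels'][170:240,310:400,:],None,fx=8,fy=8,interpolation=cv2.INTER_CUBIC).astype(np.float32) for t in tags}
def track(a,b,box):
    x0,y0,x1,y1=box; T=I[a][y0:y1,x0:x1]; r=cv2.matchTemplate(I[b],T,cv2.TM_CCOEFF_NORMED); _,m,_,l=cv2.minMaxLoc(r); return round(m,3),np.array(l)-[x0,y0]
print(track('s11','s17',(295,380,420,440)),track('s11','s17',(205,290,270,400)))
togo([0.6,0,.2])
```

```text
(0.989, array([1, 1])) (0.99, array([13,  6]))
tool delta [ 0.0096  0.3922 -0.0213] yaw -0.0601 tilt [ 1.5e-03  4.0e-04 -1.0e+00] vise [-0.0395  0.4918  0.1789] dz_tool turn None F [ 0.72 -0.13  0.17] t 19.55 w -0.0015295856279594652
```

View pics/s17d.png

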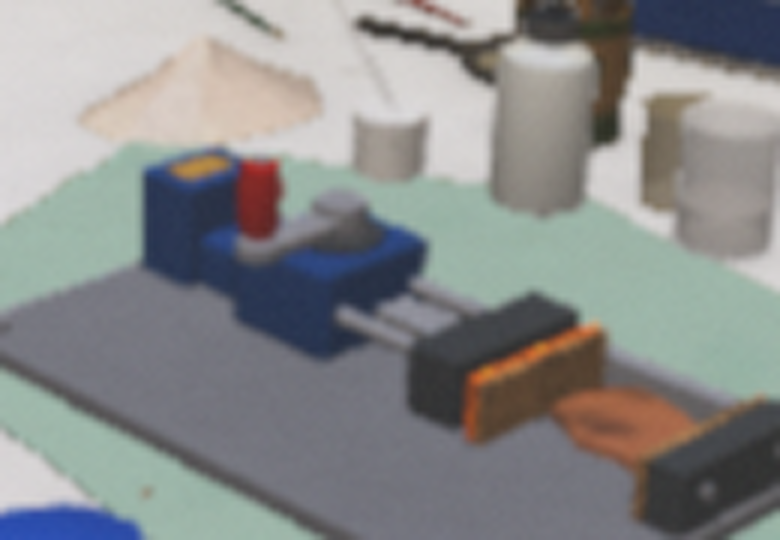

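View pics/t17d.png

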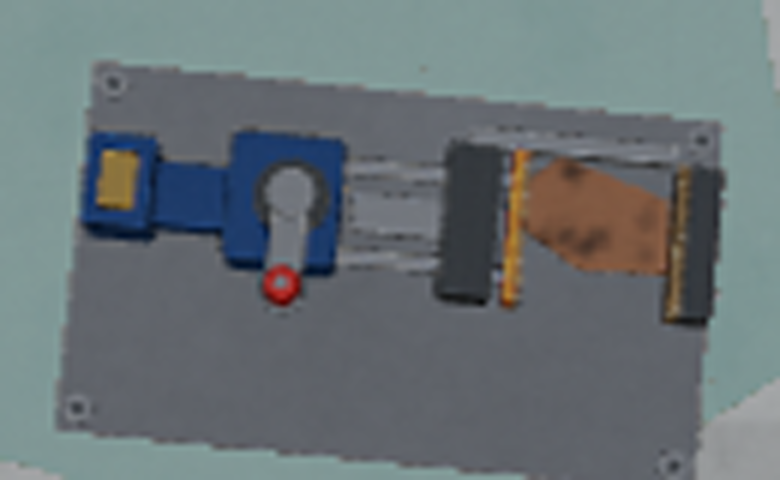

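Run:
```python
from h import *
bot.finish_job(); print(bot.read_state()['time'])
```

```text
the job is handed in; nothing more can be done
the job is handed in; nothing more can be done
```

I finished all three steps and handed the job in at about 19.6 s of the 67 s allowed. The job gives no verdict, so these are my own last checks:

- **Sherd:** I pushed it with two spread fingers until it stopped against the back stop. The wrist force rose to about 5.6 N there. Its centre was about 15 mm beyond the middle of the jaws and it lay flat, with its ends roughly parallel to the jaws. In the last pictures it still lies there with its end against the fixed jaw.
- **Crank:** I gripped the knob and turned it clockwise by about 10.2 rad (1.6 turns), then released it. The pad had stopped moving while the carriage travelled on.
- **Pad:** Template matching gives it pushed back about 6 mm, and a rougher reading from the top camera gives about 5.5 mm. Both are inside the 3.5–9.5 mm band, and the reading was unchanged after the key was pushed. I did not measure the force on the fixed jaw directly. At 2 N per mm, 6 mm would be about 12 N.
- **Key:** I pressed it until it would go no further, with the tool tip at z = 74.4 mm and about 23 N on it. It now sits flush with its block.
- **Other objects:** The arm is clear of everything. No contact with the bystanders was planned or seen, but I did not measure their positions again at the end.

No check failed. The only disagreement is the 0.5 mm between the two pad readings.

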